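# Roll a tube to its drill line and clamp it in the jig

### The arm

A 7-joint arm with a two-finger parallel gripper is mounted at the origin on the work surface. World frame = base frame: x ahead of the robot, y to its left, z up, the work surface at z = 0. Lengths are in m, angles in rad, forces in N, time in s.
With the tool pointing down it reaches from about 0.4 to 0.9 m from the base axis. Payload 5.5 kg.
Tool frame: the origin (TCP) lies on the mounting face of the last link; the fingertips stand 173 mm ahead of it and the grasp point (between the pads) lies 155 mm ahead of it; x points along the fingers, y is the direction in which the jaws open and shut, and the axes are right-handed (so a half turn about x gives the same grasp; the last joint's range is limited). The gripper opens to 85 mm and grips with 20 to 120 N. Pads are 22 mm wide; open, the fingers measure 114 mm over their backs; the gripper's body (76 mm by 85 mm) begins 54 mm behind the grasp point. The pads swing forward as they close: fully open they stand 13 mm farther back than shut.
Start: joints at [-1.065, 0.501, -0.427, 1.55, 0.221, 1.138, -0.21], TCP at [0.156, 0.631, 0.405] pointing down, gripper open.
Joint ranges: [-2.88, 2.88], [-0.31, 2.03], [-1.54, 1.56], [0.2, 2.42], [-1.41, 4.55], [0.19, 2.02], [-2.57, 2.57]. Speed limits (rad/s): [2.57, 2.57, 3.14, 3.14, 3.14, 3.14, 3.14].

### API

Orientations are given as a 3x3 rotation matrix whose columns are the frame's x, y, z axes.
In Python, from cell import * gives the robot as it stands. The module is installed in compiled form; this text tells all that it offers.
- The arm moves only by the tool drive_tool, never from a script. Its argument "targets" is a list of rows, each an object of numbers: "dx", "dy", "dz": the shift along the tool's x, y, z in mm; "rx", "ry", "rz": the turn, a rotation vector about the tool's x, y, z in degrees; "fingers": the finger opening in mm, from 0 to 85.4. In form: [{"dx": .., "dy": .., "dz": .., "rx": .., "ry": .., "rz": .., "fingers": ..}, ...]. A call has 1 to 12 rows; each row shifts and turns the commanded pose from where the row before left it, along the tool's axes as they then stand; what a row does not reach is not made up. A row lasts 1/12 s, in which the tool goes at most 41.7 mm and 7.16 degrees, less where a joint would pass 70% of its speed; a pose out of reach is approached as far as the arm can. A call with a gripper value outside its range is refused whole. The fingers move at their own pace and stop on an object; the grip force is fixed at half the most. Time passes only in rows, so rows that do not move let the fingers close. It gives the time, the measured TCP pose, the force and the opening at its end, in the units of the state.
- get_state(): the state, without advancing time (a new reading comes with each control period).
- grab_frame(name): name is "scene" or "top" or "wrist"; returns a dict with "color" (480x640x3 uint8, red, green, blue), "K" (3x3 intrinsics, pixels), "T" (4x4, takes a point from camera to world coordinates). Camera axes: x right, y up, looking along -z (the intrinsics and any distortion apply to the point x, -y, -z); pixel columns grow to the right and rows downward; lengths in m; the calibration is good to about 2 mm. A picture is of the moment at which its call begins. There is no depth.
- close_job(): hands the job in, once; it reports no verdict.
The state is a dict: "time_s": time; "joint_pos": joint angles; "joint_vel": joint speeds; "tau": joint torques, N m; "position": TCP position; "tool_rot": TCP orientation; "force": force on the tool from outside, world axes, zero at the start; "ft_torque": the same for the moment, N m; "finger_gap": finger opening in m.
Only numpy, scipy, OpenCV 4.12 (cv2) and the standard library are available. Lean on these libraries where they do the work, as an engineer would, in place of code of your own. Each camera call takes 0.05 s, during which the arm holds its last target.

### The job

Take the steel tube off its vee rests, set it down on the plywood drilling jig in front of the clamp, and roll it along the board until it lies along the marked line with one end under the clamp pad, square to the jig and with its red line facing straight up. Then flip the red cam lever right over so the pad grips the tube. Leave the pulled-out drawer and the other tools where they are.

Things in the scene. Friction and masses are not known exactly. Their poses are not given: they have to be found in the camera images.
- tube: Steel tube 44 mm in diameter, 180 mm long, about 0.4 kg, black end caps, at first in the vee rests. Origin mid-length on its axis; z along it, x out through the red line (6 mm wide, whole length, also a radius on each cap); dark weld seam at -x. On the board it turns 1 rad per 22 mm rolled; its axis is then 40 mm above the bench.
- rest: Fixed pair of timber vee rests on a plywood foot, 135 x 84 mm, holding the tube level, axis 56 mm above the bench. Each is 20 mm thick, about 45 mm high, 55 mm to either side of the middle: the 90 mm of tube between them is free. Origin on the bench under the middle; z level along the tube, x straight down, y level across it.
- jig: Fixed drilling jig: 18 mm plywood board with a cam clamp. Origin on the bench under the clamp line; x level towards the drawer stack (the way the tube rolls in), y along the line towards the clamp, z up. Board: x -115 to 55, y -105 to 195 mm. The seated tube lies along y with its middle at x = y = 0. Stud (y 120) and heel block (y 162 to 188 mm, 71 mm high) stand beyond its end.
- clamp_line (a point): Point on the board's top (18 mm above the bench) at jig x = y = 0, below the middle of the seated tube; a thin dark line on the board runs through it along the jig's y. Axes as the jig's. Rolling on this board: push the tube slowly and low on its back, with the fingers spread along it and the hand leaning back; it coasts a few mm on, and grippy fingers pushing at or above mid-height can make it skid unturned.
- strap: Steel clamp strap 28 mm wide, top at 80 mm over the bench, hinged at the heel block: origin on the hinge, jig y 175, height 72 mm; axes as the jig's when open. It reaches towards -y over the tube's end; its black rubber pad (34 mm across, jig y 45 to 75 mm) clears the tube by 5 mm when open. The cam lowers the pad 6.6 mm, most at lever 1.55.
- lever (a joint): Angle of the red cam lever, rad. Starts open at 0 to 0.25: nearly upright (at 0 it leans 0.2 rad from vertical towards the tube, -y of the jig). Grows as it swings along +y, away from the tube, to a stop at 1.8, flat. Stiffens from about 1.0 (a few N at its end), passes over centre at 1.55 and stays locked beyond. Friction keeps it where it is left.
- lever_pivot (a point): The lever's hinge axis, level along the jig's x: at jig x 0, y 120 mm, 96.5 mm above the bench. Axes as the jig's.
- lever_tip (a point): Point on the lever's mid-line 85 mm from the pivot, 5 mm short of its end. The lever is 20 mm wide (along the jig's x) and 10 mm thick.
- stack: Fixed: two charcoal plastic drawer units (each 200 deep, 360 wide, 92 mm high) on a concrete block 215 x 440 x 100 mm high. Origin on the bench under the middle; x from the drawer fronts into the stack, y along its width. Top at 284 mm, with a 55 mm chrome socket and a 28 mm carton on it.
- drawer_front (a point): Middle of the front face of the pulled-out top drawer: 356 mm wide, 82 mm high, lower edge 200 mm above the bench, with a pull lip 110 mm wide sticking out 16 mm more at 260 mm height. It hangs over the far edge of the clamp line, so the hand must lean back from it (25 to 40 degrees, away from the stack) to work there. It slides at a 2 N touch. Axes as the stack's.
- jar: Bystander: glass jar with a screw lid, 60 mm in diameter, 68 mm high. Origin under its centre.
- level: Bystander: black plastic level standing on edge, 230 x 22 x 48 mm high. Origin under its centre, x along it.
- hammer: Bystander: tack hammer lying flat, 245 mm long and 26 mm high, its 80 mm head across the +x end. Origin on the bench under its middle, x along the handle.
- spring_clamp: Bystander: green plastic spring clamp lying flat, about 170 x 90 x 29 mm. Origin on the bench under its middle, x from the handles to the jaws.

How it is judged:
On the way, in this order (a step that is already met when the one before it is completed fails the run):
1. the tube lies let go on the jig board, across it, at least 20 mm short of the clamp line (x of tube in the frame of jig between -0.115 and -0.02 m and y of tube in the frame of jig between -0.06 and 0.06 m and z of tube in the frame of jig between 0.033 and 0.046 m and angle between the z axis of tube and the y axis of jig, either way round below 0.25 rad and contact force between tube and the fingers below 0.3 N and value of joint lever below 0.7 rad), for 0.2 s.
2. the tube has been rolled in under the pad: red line up within 12.5 degrees, tube square to the jig, at rest, lever still open (x of tube in the frame of jig between -0.014 and 0.014 m and y of tube in the frame of jig between -0.025 and 0.02 m and z of tube in the frame of jig between 0.033 and 0.046 m and angle between the z axis of tube and the y axis of jig, either way round below 0.12 rad and angle between tube's own x axis and vertical below 0.22 rad and linear speed of tube below 0.02 m/s and value of joint lever below 0.7 rad), for 0.2 s.
At the end, for the whole second after the job is handed in: The tube lies within 14 mm of the clamp line, within 20 mm of centre along it (25 mm away from the clamp), square within 7 degrees, red line up within 12.5 degrees, lever over centre (past 1.62 rad), pad pressing on the tube with over 3 N; all at rest (x of tube in the frame of jig between -0.014 and 0.014 m and y of tube in the frame of jig between -0.025 and 0.02 m and z of tube in the frame of jig between 0.033 and 0.046 m and angle between the z axis of tube and the y axis of jig, either way round below 0.12 rad and angle between tube's own x axis and vertical below 0.22 rad and value of joint lever above 1.62 rad and contact force between tube and strap above 3 N and linear speed of tube below 0.01 m/s and angular speed of tube below 0.1 rad/s); the robot touches nothing.
It fails at once if the pulled-out drawer is moved by more than 12 mm (distance of drawer_front from where it was at the start of the episode above 0.012 m).
It fails at once if the level is moved by more than 20 mm (distance of level from where it was at the start of the episode above 0.02 m).
It fails at once if the tack hammer is moved by more than 20 mm (distance of hammer from where it was at the start of the episode above 0.02 m).
It fails at once if the spring clamp is moved by more than 20 mm (distance of spring_clamp from where it was at the start of the episode above 0.02 m).
It fails at once if the glass jar is moved by more than 20 mm or tipped (distance of jar from where it was at the start of the episode above 0.02 m or angle between jar's own z axis and vertical above 0.3 rad).
It also fails if it takes over 69 s, if anything falls off the work surface, if the arm or the gripper's body presses on something with over 40 N, if the wrist force passes 120 N, or if a joint passes its speed limit or range.

## Working session

There is one attempt and no reset: what is moved stays moved. The work goes in short steps, Python scripts to look and compute and a tool call to move; the robot and the scene stay as the last step left them, time stands still between calls to the robot, and variables do not carry over. Pictures are saved under pics/ and viewed, and the job is handed in when it is done.

Besides the shell and the picture viewer there is one more tool, called after "Call:" in YAML: its name, and indented under it one key for each argument. drive_tool: Moves the arm, as the interface text tells. Its arguments: {"type":"object","properties":{"targets":{"type":"array"}},"required":["targets"]}

```bash
mkdir -p pics; python3 - <<'E'
from cell import *
import cv2, numpy as np
s=get_state()
for k,v in s.items(): print(k,np.round(v,3).tolist())
for n in ["scene","top","wrist"]:
    f=grab_frame(n); cv2.imwrite(f"pics/{n}0.png",f["color"][:,:,::-1]); print(n,f["K"].round(1).tolist(),f["T"].round(4).tolist(), [k for k in f])
E
```

```text
time_s 0.0
joint_pos [-1.065, 0.502, -0.427, 1.551, 0.221, 1.138, -0.21]
joint_vel [-0.0, 0.0, -0.001, -0.0, 0.001, 0.001, -0.0]
tau [-0.001, -56.949, -5.817, -28.096, 0.011, 0.012, -0.0]
position [0.156, 0.631, 0.404]
tool_rot [[-0.001, 0.24, 0.971], [-0.002, 0.971, -0.24], [-1.0, -0.002, -0.0]]
force [0.079, 0.271, -0.596]
ft_torque [0.036, -0.047, -0.006]
finger_gap 0.085
scene [[557.0, 0.0, 325.0], [0.0, 557.0, 232.4], [0.0, 0.0, 1.0]] [[-0.4332, -0.7208, 0.5411, 1.1749], [0.9013, -0.3505, 0.2545, 0.3055], [0.0062, 0.5979, 0.8015, 1.1095], [0.0, 0.0, 0.0, 1.0]] ['color', 'K', 'T']
top [[488.7, 0.0, 326.8], [0.0, 488.7, 247.9], [0.0, 0.0, 1.0]] [[-0.0295, 0.9886, -0.1476, 0.3886], [-0.9994, -0.0319, -0.0133, 0.0042], [-0.0179, 0.1471, 0.989, 1.2064], [0.0, 0.0, 0.0, 1.0]] ['color', 'K', 'T']
wrist [[343.9, 0.0, 323.6], [0.0, 343.9, 234.4], [0.0, 0.0, 1.0]] [[0.241, -0.9181, -0.3145, 0.0749], [0.9705, 0.2277, 0.0792, 0.6517], [-0.0011, -0.3244, 0.9459, 0.3729], [0.0, 0.0, 0.0, 1.0]] ['color', 'K', 'T']
```

View pics/scene0.png

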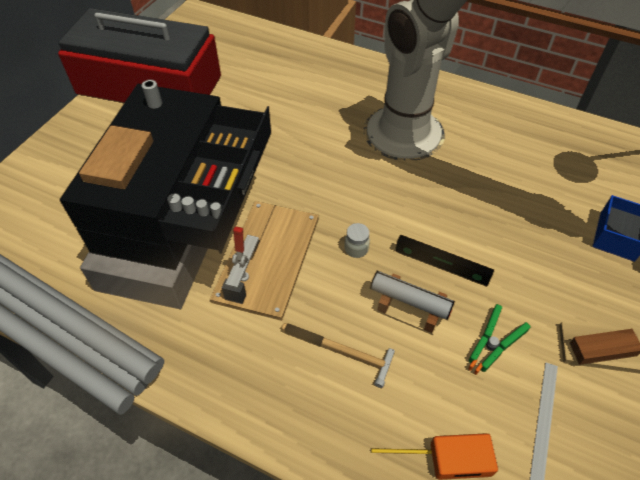

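View pics/top0.png

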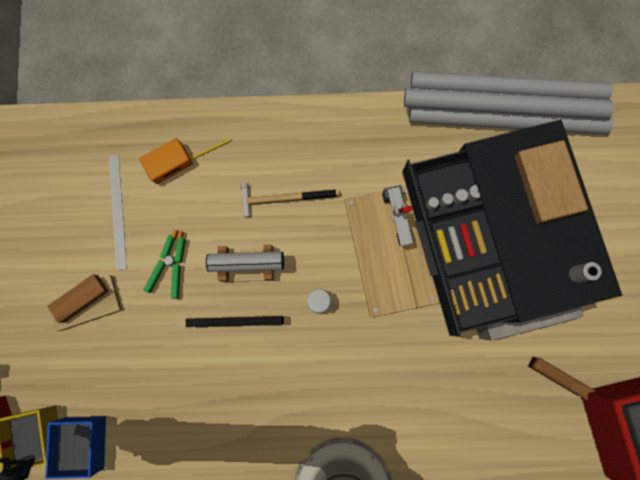

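View pics/wrist0.png

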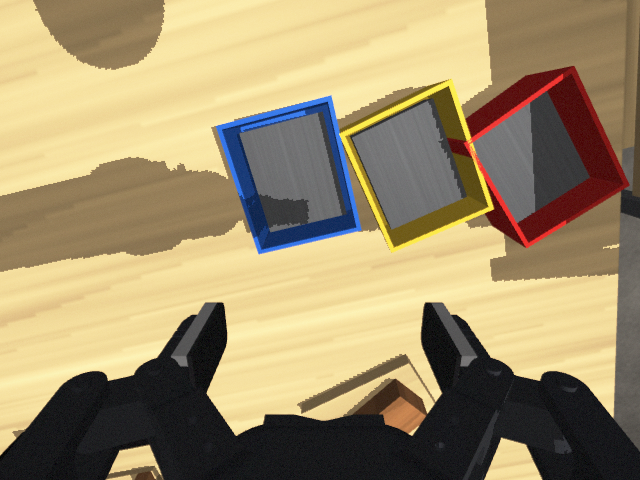

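```bash
cat > h.py <<'E'
from cell import *
import cv2, numpy as np
def ray(f,u,v):
    K,T=f["K"],f["T"]; d=np.array([(u-K[0,2])/K[0,0],-(v-K[1,2])/K[1,1],-1.0])
    return T[:3,3],T[:3,:3]@d
def onz(f,u,v,z):
    o,d=ray(f,u,v); return o+d*(z-o[2])/d[2]
def proj(f,p):
    K,T=f["K"],f["T"]; q=T[:3,:3].T@(np.asarray(p,float)-T[:3,3]); return np.array([K[0,2]+K[0,0]*q[0]/-q[2],K[1,2]-K[1,1]*q[1]/-q[2]])
def tri(f1,a,f2,b):
    o1,d1=ray(f1,*a);o2,d2=ray(f2,*b);d1=d1/np.linalg.norm(d1);d2=d2/np.linalg.norm(d2)
    s=np.linalg.lstsq(np.stack([d1,-d2],1),o2-o1,rcond=None)[0]
    p,q=o1+d1*s[0],o2+d2*s[1]; return (p+q)/2,np.linalg.norm(p-q)
def crop(f,name,x0,y0,x1,y1,k):
    cv2.imwrite(f"pics/{name}.png",cv2.resize(f["color"][y0:y1,x0:x1,::-1],None,fx=k,fy=k,interpolation=cv2.INTER_CUBIC))
E
python3 - <<'E'
from h import *
import pickle
F={n:grab_frame(n) for n in("top","scene")}; pickle.dump(F,open("f0.pkl","wb"))
crop(F["top"],"tA",190,180,460,340,2.9)
crop(F["scene"],"sA",190,180,330,320,4)
crop(F["scene"],"sB",330,220,510,350,4)
crop(F["top"],"tB",195,230,345,320,5)
E
```

```text
(no output)
```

View pics/tA.png

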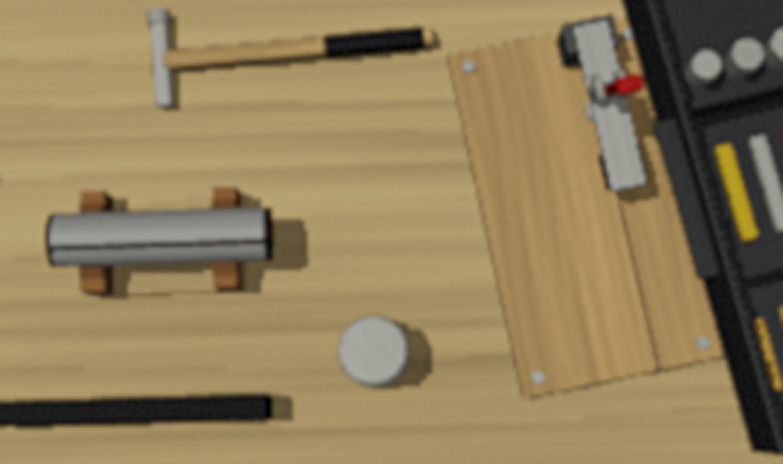

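View pics/sA.png

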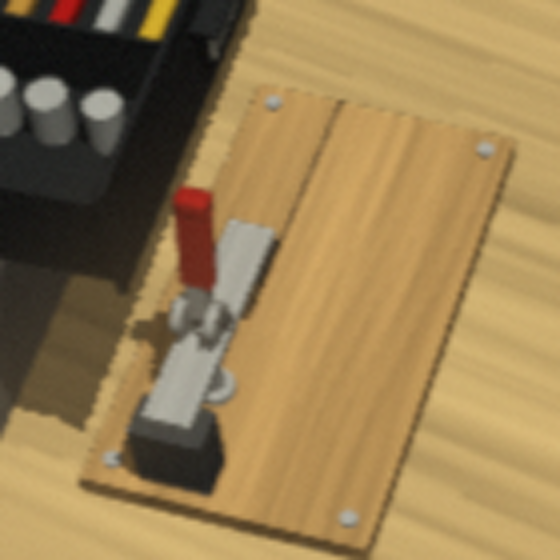

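View pics/sB.png

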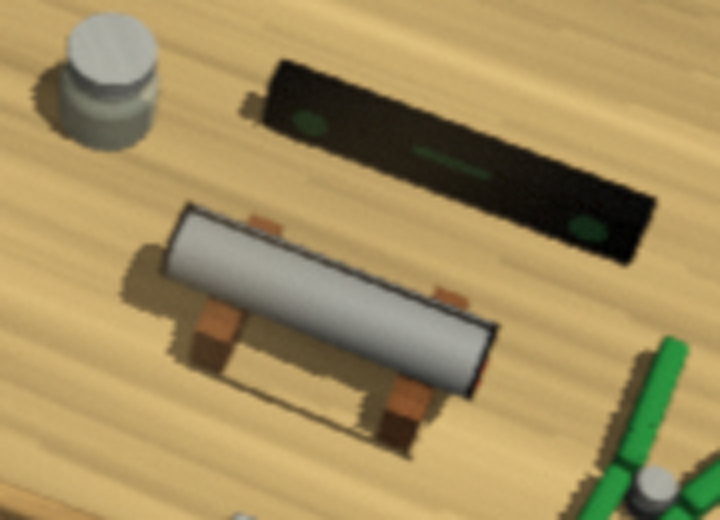

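View pics/tB.png

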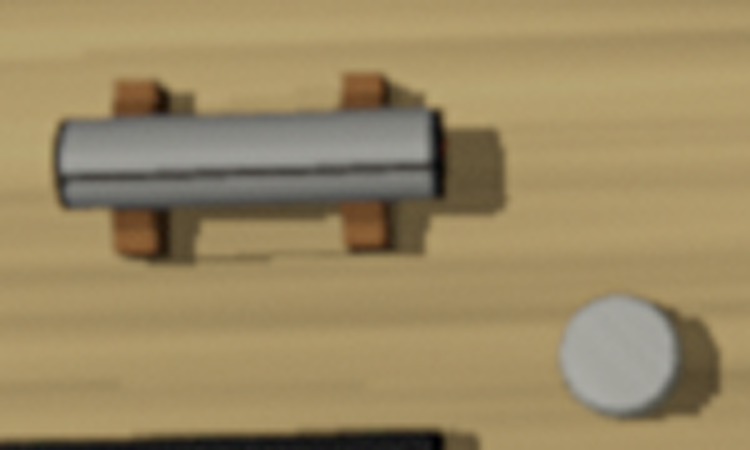

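```bash
python3 - <<'E'
from h import *
import pickle
F=pickle.load(open("f0.pkl","rb")); t,s=F["top"],F["scene"]
U=lambda p,k,x0,y0:((p[0]+.5)/k-.5+x0,(p[1]+.5)/k-.5+y0)
A=lambda x,y:U((x,y),2.9,190,180); S=lambda x,y:U((x,y),4,190,180)
g=t["color"].astype(int)
for u in (220,232,245,258,270): print(u,[(v,*g[v,u]) for v in range(250,275)] if u==245 else g[250:275,u].sum(1).tolist())
print(g[261,200:290].sum(1).tolist())
for n,p in dict(c1=(448,57),c2=(525,397),line0=(657,370),line1=(622,203)).items(): print("top",n,onz(t,*A(*p),.018).round(4))
for n,p in dict(c_farlow=(82,483),c_br=(370,549),c_tr=(515,147),c_tl=(262,86),l0=(340,101),l1=(278,235)).items(): print("sc",n,onz(s,*S(*p),.018).round(4))
print("strap tip corners z.08 top",[onz(t,*A(*p),.08).round(4) for p in((611,191),(646,186))])
print("lever tip",tri(t,A(640,82),s,S(193,195)))
E
```

```text
220 [234, 215, 223, 273, 322, 356, 387, 400, 415, 429, 446, 464, 464, 436, 311, 212, 317, 368, 347, 316, 259, 201, 194, 214, 219]
232 [237, 227, 226, 283, 337, 367, 389, 406, 419, 439, 456, 464, 453, 391, 266, 236, 327, 361, 337, 298, 247, 215, 210, 217, 217]
245 [(250, np.int64(170), np.int64(148), np.int64(102)), (251, np.int64(165), np.int64(144), np.int64(99)), (252, np.int64(140), np.int64(125), np.int64(95)), (253, np.int64(114), np.int64(110), np.int64(100)), (254, np.int64(118), np.int64(118), np.int64(114)), (255, np.int64(128), np.int64(128), np.int64(123)), (256, np.int64(134), np.int64(134), np.int64(129)), (257, np.int64(139), np.int64(139), np.int64(134)), (258, np.int64(144), np.int64(143), np.int64(138)), (259, np.int64(149), np.int64(148), np.int64(143)), (260, np.int64(157), np.int64(157), np.int64(152)), (261, np.int64(158), np.int64(158), np.int64(152)), (262, np.int64(150), np.int64(150), np.int64(144)), (263, np.int64(113), np.int64(111), np.int64(107)), (264, np.int64(73), np.int64(70), np.int64(65)), (265, np.int64(105), np.int64(104), np.int64(100)), (266, np
[... 988 characters left out ...]
9, 456, 455, 452, 452, 449, 453, 452, 449, 445, 446, 446, 446, 446, 444, 445, 445, 443, 443, 441, 440, 438, 445, 434, 355, 200, 67, 72, 176, 227, 245, 244, 247, 243]
top c1 [ 0.687  -0.0267  0.018 ]
top c2 [ 0.3957 -0.0804  0.018 ]
top line0 [ 0.4146 -0.1907  0.018 ]
top line1 [ 0.5554 -0.1692  0.018 ]
sc c_farlow [ 0.7215 -0.19    0.018 ]
sc c_br [ 0.6877 -0.0255  0.018 ]
sc c_tr [ 0.4003 -0.0775  0.018 ]
sc c_tl [ 0.4263 -0.2443  0.018 ]
sc l0 [ 0.4154 -0.1937  0.018 ]
sc l1 [ 0.5242 -0.1768  0.018 ]
strap tip corners z.08 top [array([ 0.5567, -0.1518,  0.08  ]), array([ 0.5599, -0.18  ,  0.08  ])]
lever tip (array([ 0.62035246, -0.15981337,  0.18326305]), np.float64(0.006844210801561563))
```

```bash
python3 - <<'E'
from h import *
import pickle
F=pickle.load(open("f0.pkl","rb")); t,s=F["top"],F["scene"]
def prof(f,a,b,z,half,n,mode):
    # sample across line a-b (world xy at z); return offsets
    g=cv2.GaussianBlur(cv2.cvtColor(f["color"],cv2.COLOR_RGB2GRAY).astype(np.float32),(3,3),0)
    a,b=np.array(a),np.array(b); d=(b-a)/np.linalg.norm(b-a); m=np.array([-d[1],d[0]]); P=[]
    offs=np.arange(-half,half,.00025)
    for k in np.linspace(.03,.97,n):
        pts=np.array([proj(f,[*(a+(b-a)*k+m*o),z]) for o in offs],np.float32)
        v=cv2.remap(g,pts[:,0:1].copy(),pts[:,1:2].copy(),cv2.INTER_CUBIC)[:,0]
        if mode=="dark": i=np.argmin(v)
        else: i=np.argmax(np.abs(np.gradient(v)))
        P.append(a+(b-a)*k+m*offs[i])
    P=np.array(P)
    l=cv2.fitLine(P.astype(np.float32),cv2.DIST_HUBER,0,.01,.01).ravel()
    dd=l[:2]*np.sign(l[0]); r=(P-l[2:])@np.array([-dd[1],dd[0]])
    y=lambda x:l[3]+(x-l[2])*dd[1]/dd[0]
    print(mode,"ang",np.degrees(np.arctan2(dd[1],dd[0])).round(2),"rms mm",(np.std(r)*1e3).round(2),"y@.52",round(float(y(.52)),4))
prof(t,(.415,-.1915),(.545,-.171),.018,.008,40,"dark")
prof(s,(.415,-.1935),(.52,-.1773),.018,.008,40,"dark")
prof(t,(.687,-.0265),(.397,-.080),.018,.01,60,"edge")
prof(s,(.6877,-.0255),(.4,-.0775),.018,.01,60,"edge")
prof(t,(.687,-.0265),(.397,-.080),.0,.01,60,"edge")
# tube
def tub():
    g=t["color"].sum(2).astype(float)
    for u in np.arange(215,278,10):
        c=g[:,u]; i=262+np.argmin(c[260:268])-2; w=450-c[i-1:i+2]; v=(w@np.arange(i-1,i+2))/w.sum()
        print(u,v.round(2),onz(t,u,v,.077).round(4))
    print("ends",[onz(t,u,261,.056+dz).round(4) for u,dz in((204.7,.0),(283.5,0.0),(204.7,.018),(281,.018))])
tub()
E
```

```text
dark ang 10.09 rms mm 0.23 y@.52 -0.1739
dark ang 10.04 rms mm 0.21 y@.52 -0.1753
edge ang 10.26 rms mm 2.01 y@.52 -0.0537
edge ang 10.1 rms mm 1.74 y@.52 -0.0532
edge ang 10.23 rms mm 1.9 y@.52 -0.0549
215 265.03 [0.5251 0.2815 0.077 ]
225 264.96 [0.5246 0.2581 0.077 ]
235 264.18 [0.5256 0.2347 0.077 ]
245 264.04 [0.5252 0.2113 0.077 ]
255 263.99 [0.5246 0.1879 0.077 ]
265 263.22 [0.5257 0.1645 0.077 ]
275 263.03 [0.5254 0.1411 0.077 ]
ends [array([0.5381, 0.3113, 0.056 ]), array([0.5321, 0.1234, 0.056 ]), array([0.5358, 0.3065, 0.074 ]), array([0.5301, 0.1274, 0.074 ])]
```

```bash
cat >> h.py <<'E'
from scipy.spatial.transform import Rotation as Rn
J0=np.array([.5196,-.1741,0]); a=np.radians(10.1)
JX=np.array([np.sin(a),-np.cos(a),0]); JY=np.array([np.cos(a),np.sin(a),0]); JZ=np.array([0,0,1.])
def jig(x,y,z): return J0+(x*JX+y*JY+z*JZ)/1e3
def tojig(p): d=np.asarray(p)-J0; return np.array([d@JX,d@JY,d@JZ])*1e3
def rot(x,y): x=x/np.linalg.norm(x); y=y-x*(x@y); y=y/np.linalg.norm(y); return np.stack([x,y,np.cross(x,y)],1)
def delta(pos,R):
    s=get_state(); p,Q=np.array(s["position"]),np.array(s["tool_rot"])
    print("t",round(s["time_s"],2),"pos",p.round(4),"shift mm",(Q.T@(np.asarray(pos)-p)*1e3).round(1),"rotvec deg",np.degrees(Rn.from_matrix(Q.T@R).as_rotvec()).round(2),"J",np.round(s["joint_pos"],2).tolist(),"F",np.round(s["force"],1),"gap",round(s["finger_gap"],4))
DN=np.array([0,0,-1.])
E
python3 - <<'E'
from h import *
delta([.532,.217,.404],rot(DN,np.array([1,0,0.])))
E
```

```text
t 0.25 pos [0.1562 0.6308 0.4042] shift mm [   0.5 -311.3  464.2] rotvec deg [7.609e+01 3.000e-02 5.000e-02] J [-1.06, 0.5, -0.43, 1.55, 0.22, 1.14, -0.21] F [-0.7 -0.3  0.5] gap 0.0855
```

Call:
drive_tool:
  targets:
    - {"dy": -19,"dz": 29}
    - {"dy": -19,"dz": 29}
    - {"dy": -19,"dz": 29}
    - {"dy": -19,"dz": 29}
    - {"dy": -20,"dz": 29}
    - {"dy": -20,"dz": 29}
    - {"dy": -20,"dz": 29}
    - {"dy": -20,"dz": 29}

```text
invalid input
```

```bash
python3 - <<'E'
from h import *
delta([.532,.217,.404],rot(DN,np.array([1,0,0.])))
E
```

```text
t 0.25 pos [0.1562 0.6308 0.4042] shift mm [   0.5 -311.3  464.2] rotvec deg [7.609e+01 3.000e-02 5.000e-02] J [-1.06, 0.5, -0.43, 1.55, 0.22, 1.14, -0.21] F [-0.7 -0.3  0.5] gap 0.0855
```

All keys seem to be needed.

Call:
drive_tool:
  targets:
    - {"dx": 0,"dy": -19,"dz": 29,"rx": 0,"ry": 0,"rz": 0,"fingers": 85}
    - {"dx": 0,"dy": -19,"dz": 29,"rx": 0,"ry": 0,"rz": 0,"fingers": 85}
    - {"dx": 0,"dy": -19,"dz": 29,"rx": 0,"ry": 0,"rz": 0,"fingers": 85}
    - {"dx": 0,"dy": -19,"dz": 29,"rx": 0,"ry": 0,"rz": 0,"fingers": 85}
    - {"dx": 0,"dy": -20,"dz": 29,"rx": 0,"ry": 0,"rz": 0,"fingers": 85}
    - {"dx": 0,"dy": -20,"dz": 29,"rx": 0,"ry": 0,"rz": 0,"fingers": 85}
    - {"dx": 0,"dy": -20,"dz": 29,"rx": 0,"ry": 0,"rz": 0,"fingers": 85}
    - {"dx": 0,"dy": -20,"dz": 29,"rx": 0,"ry": 0,"rz": 0,"fingers": 85}

```text
time_s: 0.92
position: [0.3448, 0.4222, 0.4048]
tool_rot: [[0.0, 0.24, 0.971], [0.0, 0.971, -0.24], [-1.0, 0.0, 0.0]]
force: [1.0, 1.0, 0.4]
finger_gap: 0.0851
```

```bash
python3 - <<'E'
from h import *
delta([.532,.217,.404],rot(DN,np.array([1,0,0.])))
E
```

```text
t 0.92 pos [0.3448 0.4222 0.4048] shift mm [   0.8 -154.2  231. ] rotvec deg [ 7.61e+01 -0.00e+00 -1.00e-02] J [-0.63, 0.3, -0.37, 1.82, 0.12, 1.04, 0.28] F [1.  1.  0.4] gap 0.0851
```

Call:
drive_tool:
  targets:
    - {"dx": 0,"dy": -22,"dz": 33,"rx": 0,"ry": 0,"rz": 0,"fingers": 85}
    - {"dx": 0,"dy": -22,"dz": 33,"rx": 0,"ry": 0,"rz": 0,"fingers": 85}
    - {"dx": 0,"dy": -22,"dz": 33,"rx": 0,"ry": 0,"rz": 0,"fingers": 85}
    - {"dx": 0,"dy": -22,"dz": 33,"rx": 0,"ry": 0,"rz": 0,"fingers": 85}
    - {"dx": 0,"dy": -22,"dz": 33,"rx": 0,"ry": 0,"rz": 0,"fingers": 85}
    - {"dx": 0,"dy": -22,"dz": 33,"rx": 0,"ry": 0,"rz": 0,"fingers": 85}
    - {"dx": 0,"dy": -22,"dz": 33,"rx": 0,"ry": 0,"rz": 0,"fingers": 85}

```text
time_s: 1.5
position: [0.5321, 0.2171, 0.4048]
tool_rot: [[0.0, 0.24, 0.971], [0.0, 0.971, -0.24], [-1.0, 0.0, 0.0]]
force: [1.5, -0.3, -0.7]
finger_gap: 0.0848
```

Call:
drive_tool:
  targets:
    - {"dx": 0,"dy": 0,"dz": 0,"rx": 6.3,"ry": 0,"rz": 0,"fingers": 85}
    - {"dx": 0,"dy": 0,"dz": 0,"rx": 6.3,"ry": 0,"rz": 0,"fingers": 85}
    - {"dx": 0,"dy": 0,"dz": 0,"rx": 6.3,"ry": 0,"rz": 0,"fingers": 85}
    - {"dx": 0,"dy": 0,"dz": 0,"rx": 6.3,"ry": 0,"rz": 0,"fingers": 85}
    - {"dx": 0,"dy": 0,"dz": 0,"rx": 6.3,"ry": 0,"rz": 0,"fingers": 85}
    - {"dx": 0,"dy": 0,"dz": 0,"rx": 6.3,"ry": 0,"rz": 0,"fingers": 85}
    - {"dx": 10,"dy": 0,"dz": 0,"rx": 6.3,"ry": 0,"rz": 0,"fingers": 85}
    - {"dx": 10,"dy": 0,"dz": 0,"rx": 6.3,"ry": 0,"rz": 0,"fingers": 85}
    - {"dx": 10,"dy": 0,"dz": 0,"rx": 6.3,"ry": 0,"rz": 0,"fingers": 85}
    - {"dx": 10,"dy": 0,"dz": 0,"rx": 6.3,"ry": 0,"rz": 0,"fingers": 85}
    - {"dx": 10,"dy": 0,"dz": 0,"rx": 6.3,"ry": 0,"rz": 0,"fingers": 85}
    - {"dx": 10,"dy": 0,"dz": 0,"rx": 6.8,"ry": 0,"rz": 0,"fingers": 85}

```text
time_s: 2.5
position: [0.531, 0.2188, 0.3442]
tool_rot: [[-0.0, 1.0, -0.005], [0.0, -0.005, -1.0], [-1.0, -0.0, -0.0]]
force: [-0.1, -0.0, 0.5]
finger_gap: 0.0851
```

```bash
python3 - <<'E'
from h import *
delta([.532,.217,.208],rot(DN,np.array([1,0,0.])))
f=grab_frame("wrist"); cv2.imwrite("pics/w1.png",f["color"][:,:,::-1])
for y in (.307,.262,.217,.172,.127): print(y,proj(f,[.532,y,.056]).round(1))
import pickle; pickle.dump(f,open("w1.pkl","wb"))
E
```

```text
t 2.5 pos [0.531  0.2188 0.3442] shift mm [136.2   1.    1.8] rotvec deg [-0.31 -0.    0.  ] J [-0.44, 0.4, 0.01, 1.81, -0.0, 0.93, -0.44] F [-0.1 -0.   0.5] gap 0.0851
0.307 [324.5 111.3]
0.262 [324.8 175.3]
0.217 [325.1 232.4]
0.172 [325.3 283.6]
0.127 [325.6 329.9]
```

View pics/w1.png

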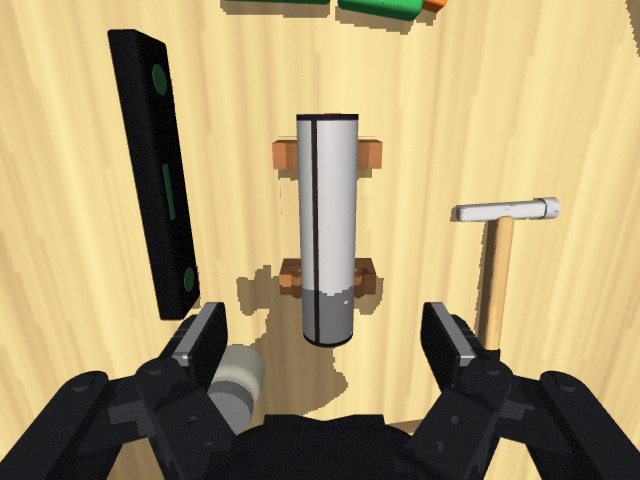

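```bash
python3 - <<'E'
from h import *
import pickle
f=pickle.load(open("w1.pkl","rb")); g=f["color"].astype(int)
for v in (135,200,215,230,245,280):
    c=g[v,285:375]; sat=c.max(1)-c.min(1); m=np.where(sat<22)[0]+285
    d=g[v,303:328].sum(1); i=np.argmin(d); seam=np.where(d<d.min()+90)[0]
    e0,e1=m.min()-.5,m.max()+.5; sm=seam.mean()+303
    # geometry: camera at o; rays in plane perpendicular to tube(y): bisector
    def ang(u): o,dd=ray(f,u,v); return np.arctan2(dd[0],-dd[2])
    A0,A1=ang(e0),ang(e1); o=f["T"][:3,3]; h=o[2]-.056; xc=o[0]+h*np.tan((A0+A1)/2); R=np.hypot(h,xc-o[0])*np.sin((A1-A0)/2)
    # seam intersect circle R=.022
    As=ang(sm); D=np.array([np.sin(As),-np.cos(As)]); O=np.array([o[0]-xc,h]); b=O@D; t=-b-np.sqrt(b*b-(O@O-.022**2)); P=O+t*D
    print(v,e0,e1,sm.round(1),"axis x",xc.round(4),"R",R.round(4),"seam deg from up toward -x",np.degrees(np.arctan2(-P[0],P[1])).round(1), "y",onz(f,328,v,.056)[1].round(3))
print("ends y: ",onz(f,328,115,.076)[1],onz(f,328,343,.06)[1],onz(f,328,343,.034)[1])
E
```

```text
135 296.5 357.5 314.0 axis x 0.5337 R 0.0219 seam deg from up toward -x 23.5 y 0.291
200 298.5 355.5 314.5 axis x 0.5336 R 0.0217 seam deg from up toward -x 24.0 y 0.243
215 299.5 355.5 315.0 axis x 0.5339 R 0.0217 seam deg from up toward -x 24.5 y 0.231
230 299.5 354.5 315.5 axis x 0.5335 R 0.0216 seam deg from up toward -x 22.7 y 0.219
245 300.5 354.5 315.5 axis x 0.5339 R 0.0215 seam deg from up toward -x 24.2 y 0.206
280 301.5 353.5 315.5 axis x 0.5338 R 0.0215 seam deg from up toward -x 25.1 y 0.175
ends y:  0.3044528237688268 0.1163892035542313 0.09718106382191855
```

Call:
drive_tool:
  targets:
    - {"dx": 25,"dy": 1,"dz": 1,"rx": 0,"ry": 0,"rz": 0,"fingers": 85}
    - {"dx": 25,"dy": 1,"dz": 1,"rx": 0,"ry": 0,"rz": 0,"fingers": 85}
    - {"dx": 25,"dy": 0,"dz": 0,"rx": 0,"ry": 0,"rz": 0,"fingers": 85}
    - {"dx": 20,"dy": 0,"dz": 0,"rx": 0,"ry": 0,"rz": 0,"fingers": 85}
    - {"dx": 20,"dy": 0,"dz": 0,"rx": 0,"ry": 0,"rz": 0,"fingers": 85}
    - {"dx": 15,"dy": 0,"dz": 0,"rx": 0,"ry": 0,"rz": 0,"fingers": 85}
    - {"dx": 6,"dy": 0,"dz": 0,"rx": 0,"ry": 0,"rz": 0,"fingers": 85}
    - {"dx": 0,"dy": 0,"dz": 0,"rx": 0,"ry": 0,"rz": 0,"fingers": 85}

```text
time_s: 3.22
position: [0.5324, 0.2165, 0.2073]
tool_rot: [[-0.003, 1.0, 0.002], [-0.001, 0.002, -1.0], [-1.0, -0.003, 0.001]]
force: [-0.1, -0.5, -0.2]
finger_gap: 0.0851
```

```bash
python3 - <<'E'
from h import *
import pickle
delta([.533,.217,.208],rot(DN,np.array([1,0,0.])))
F=pickle.load(open("f0.pkl","rb")); t,s=F["top"],F["scene"]
p=onz(t,(374.5/2.9)-.5+190,(350.5/2.9)-.5+180,.068); print("jar",p,tojig(p))
A=lambda x,y:((x+.5)/2.9-.5+190,(y+.5)/2.9-.5+180)
for q in ((630,0),(760,445)): print("drawer edge z.282",tojig(onz(t,*A(*q),.282)))
for q in ((657,122),(700,275)): print("lip z.26",tojig(onz(t,*A(*q),.262)))
E
```

```text
t 3.22 pos [0.5324 0.2165 0.2073] shift mm [-0.7  0.6 -0.5] rotvec deg [0.09 0.06 0.17] J [-0.44, 0.6, 0.0, 1.88, -0.0, 0.67, -0.43] F [-0.1 -0.5 -0.2] gap 0.0851
jar [0.43613141 0.04208672 0.068     ] [-227.47412813  -44.26313927   68.        ]
drawer edge z.282 [ -6.46325412 139.48692946 282.        ]
drawer edge z.282 [   7.64732408 -164.24500742  282.        ]
lip z.26 [ -3.91929661  57.75788801 262.        ]
lip z.26 [ 5.32466292e-02 -4.92310283e+01  2.62000000e+02]
```

Call:
drive_tool:
  targets:
    - {"dx": 0,"dy": 0,"dz": 0,"rx": 0,"ry": 0,"rz": 0,"fingers": 60}
    - {"dx": 0,"dy": 0,"dz": 0,"rx": 0,"ry": 0,"rz": 0,"fingers": 48}
    - {"dx": 0,"dy": 0,"dz": 0,"rx": 0,"ry": 0,"rz": 0,"fingers": 40}
    - {"dx": 0,"dy": 0,"dz": 0,"rx": 0,"ry": 0,"rz": 0,"fingers": 30}
    - {"dx": 0,"dy": 0,"dz": 0,"rx": 0,"ry": 0,"rz": 0,"fingers": 30}
    - {"dx": 0,"dy": 0,"dz": 0,"rx": 0,"ry": 0,"rz": 0,"fingers": 30}

```text
time_s: 3.72
position: [0.5337, 0.217, 0.2102]
tool_rot: [[0.002, 1.0, 0.0], [0.001, 0.0, -1.0], [-1.0, 0.002, -0.001]]
force: [-0.6, -1.4, 5.2]
finger_gap: 0.0425
```

```bash
python3 - <<'E'
from h import *
delta([.533,.217,.208],rot(DN,np.array([1,0,0.])))
f=grab_frame("wrist"); cv2.imwrite("pics/w2.png",f["color"][:,:,::-1])
E
```

```text
t 3.72 pos [0.5337 0.217  0.2102] shift mm [ 2.2 -0.7  0. ] rotvec deg [ 0.01 -0.05 -0.11] J [-0.44, 0.59, 0.0, 1.88, -0.0, 0.67, -0.43] F [-0.6 -1.4  5.2] gap 0.0425
```

View pics/w2.png

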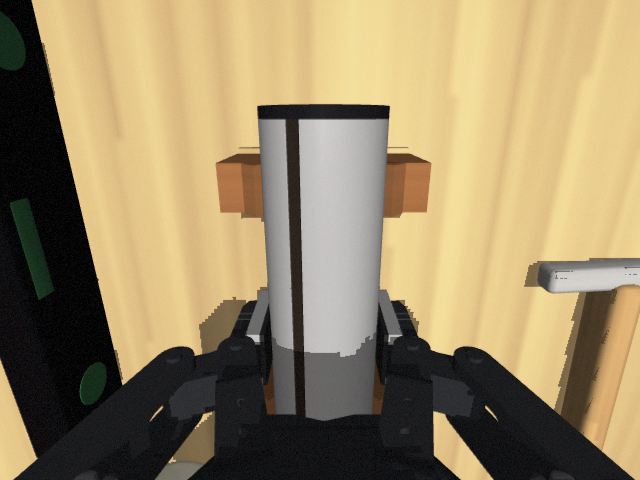

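Call:
drive_tool:
  targets:
    - {"dx": -10,"dy": 0,"dz": 0,"rx": 0,"ry": 0,"rz": 0,"fingers": 30}
    - {"dx": -20,"dy": 0,"dz": 0,"rx": 0,"ry": 0,"rz": 0,"fingers": 30}
    - {"dx": -25,"dy": 0,"dz": 0,"rx": 0,"ry": 0,"rz": 0,"fingers": 30}
    - {"dx": -25,"dy": 0,"dz": 0,"rx": 0,"ry": 0,"rz": 0,"fingers": 30}
    - {"dx": -20,"dy": 0,"dz": 0,"rx": 0,"ry": 0,"rz": 0,"fingers": 30}
    - {"dx": -10,"dy": 0,"dz": 0,"rx": 0,"ry": 0,"rz": 0,"fingers": 30}
    - {"dx": 0,"dy": 0,"dz": 0,"rx": 0,"ry": 0,"rz": 0,"fingers": 30}

```text
time_s: 4.35
position: [0.5338, 0.217, 0.3214]
tool_rot: [[0.004, 1.0, -0.0], [0.002, -0.0, -1.0], [-1.0, 0.004, -0.002]]
force: [0.5, -0.0, -5.6]
finger_gap: 0.0428
```

```bash
python3 - <<'E'
from h import *
delta(jig(-78,0,320),rot(DN,JX))
f=grab_frame("wrist"); cv2.imwrite("pics/w3.png",f["color"][:,:,::-1])
E
```

```text
t 4.35 pos [0.5338 0.217  0.3214] shift mm [  0.7 -27.8 314.3] rotvec deg [79.89 -0.25 -0.12] J [-0.44, 0.43, 0.01, 1.83, -0.0, 0.88, -0.43] F [ 0.5 -0.  -5.6] gap 0.0428
```

View pics/w3.png

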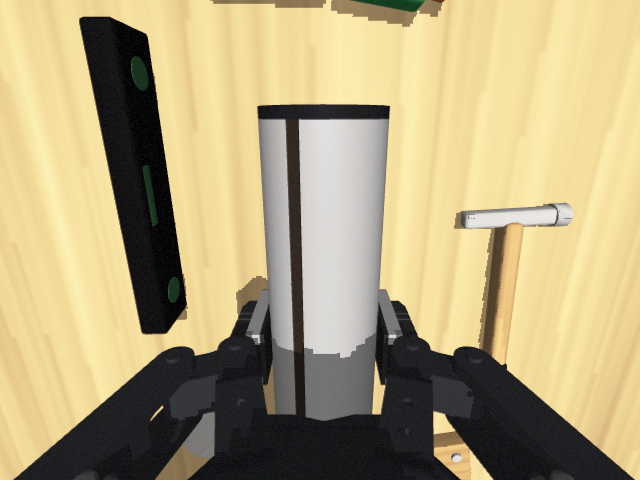

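Call:
drive_tool:
  targets:
    - {"dx": 0,"dy": -4,"dz": 20,"rx": 0,"ry": 0,"rz": 0,"fingers": 30}
    - {"dx": 0,"dy": -4,"dz": 30,"rx": 0,"ry": 0,"rz": 0,"fingers": 30}
    - {"dx": 0,"dy": -5,"dz": 30,"rx": 0,"ry": 0,"rz": 0,"fingers": 30}
    - {"dx": 0,"dy": -5,"dz": 30,"rx": 0,"ry": 0,"rz": 0,"fingers": 30}
    - {"dx": 0,"dy": -5,"dz": 30,"rx": 0,"ry": 0,"rz": 0,"fingers": 30}
    - {"dx": 0,"dy": -5,"dz": 20,"rx": 0,"ry": 0,"rz": 0,"fingers": 30}

```text
time_s: 4.9
position: [0.5035, 0.0532, 0.3166]
tool_rot: [[-0.004, 1.0, -0.003], [-0.002, -0.003, -1.0], [-1.0, -0.004, 0.002]]
force: [0.8, -0.1, -5.7]
finger_gap: 0.0421
```

Call:
drive_tool:
  targets:
    - {"dx": 0,"dy": 0,"dz": 0,"rx": 5,"ry": 0,"rz": 0,"fingers": 30}
    - {"dx": 0,"dy": 0,"dz": 0,"rx": 7,"ry": 0,"rz": 0,"fingers": 30}
    - {"dx": 0,"dy": 0,"dz": 0,"rx": 7,"ry": 0,"rz": 0,"fingers": 30}
    - {"dx": 0,"dy": 0,"dz": 0,"rx": 7,"ry": 0,"rz": 0,"fingers": 30}
    - {"dx": 0,"dy": 0,"dz": 0,"rx": 7,"ry": 0,"rz": 0,"fingers": 30}
    - {"dx": 0,"dy": 0,"dz": 0,"rx": 7,"ry": 0,"rz": 0,"fingers": 30}
    - {"dx": 0,"dy": 0,"dz": 0,"rx": 7,"ry": 0,"rz": 0,"fingers": 30}
    - {"dx": 0,"dy": 0,"dz": 0,"rx": 7,"ry": 0,"rz": 0,"fingers": 30}
    - {"dx": 0,"dy": 0,"dz": 0,"rx": 7,"ry": 0,"rz": 0,"fingers": 30}
    - {"dx": 0,"dy": 0,"dz": 0,"rx": 7,"ry": 0,"rz": 0,"fingers": 30}
    - {"dx": 0,"dy": 0,"dz": 0,"rx": 7,"ry": 0,"rz": 0,"fingers": 30}
    - {"dx": 0,"dy": 0,"dz": 0,"rx": 5,"ry": 0,"rz": 0,"fingers": 30}

```text
time_s: 5.9
position: [0.504, 0.0567, 0.3167]
tool_rot: [[-0.004, 0.168, -0.986], [-0.001, -0.986, -0.168], [-1.0, 0.001, 0.004]]
force: [0.4, -0.5, -4.9]
finger_gap: 0.0426
```

```bash
python3 - <<'E'
from h import *
delta(jig(-78,0,320),rot(DN,JX))
E
```

```text
t 5.9 pos [0.504  0.0567 0.3167] shift mm [ -3.1 152.1  24. ] rotvec deg [-0.45  0.22 -0.03] J [-0.44, 0.34, 0.33, 2.0, -0.15, 0.82, -1.43] F [ 0.4 -0.5 -4.9] gap 0.0426
```

Call:
drive_tool:
  targets:
    - {"dx": 0,"dy": 15,"dz": 3,"rx": 0,"ry": 0,"rz": 0,"fingers": 30}
    - {"dx": 0,"dy": 25,"dz": 4,"rx": 0,"ry": 0,"rz": 0,"fingers": 30}
    - {"dx": 0,"dy": 30,"dz": 5,"rx": 0,"ry": 0,"rz": 0,"fingers": 30}
    - {"dx": 0,"dy": 30,"dz": 5,"rx": 0,"ry": 0,"rz": 0,"fingers": 30}
    - {"dx": 0,"dy": 30,"dz": 5,"rx": 0,"ry": 0,"rz": 0,"fingers": 30}
    - {"dx": 0,"dy": 22,"dz": 4,"rx": 0,"ry": 0,"rz": 0,"fingers": 30}
    - {"dx": 25,"dy": 0,"dz": 0,"rx": 0,"ry": 0,"rz": 0,"fingers": 30}
    - {"dx": 30,"dy": 0,"dz": 0,"rx": -0.4,"ry": 0,"rz": 0,"fingers": 30}
    - {"dx": 20,"dy": 0,"dz": 0,"rx": 0,"ry": 0,"rz": 0,"fingers": 30}
    - {"dx": 10,"dy": 0,"dz": 0,"rx": 0,"ry": 0,"rz": 0,"fingers": 30}
    - {"dx": 0,"dy": 0,"dz": 0,"rx": 0,"ry": 0,"rz": 0,"fingers": 30}

```text
time_s: 6.82
position: [0.5037, -0.0971, 0.2302]
tool_rot: [[-0.008, 0.18, -0.984], [0.0, -0.984, -0.18], [-1.0, -0.002, 0.007]]
force: [-0.1, 0.8, -4.0]
finger_gap: 0.0424
```

```bash
python3 - <<'E'
from h import *
delta(jig(-78,0,194),rot(DN,JX))
for n in ("wrist","top"):
    f=grab_frame(n)
    if n=="top": crop(f,"t4",300,170,480,340,4)
    else: cv2.imwrite("pics/w4.png",f["color"][:,:,::-1])
E
```

```text
t 6.82 pos [ 0.5037 -0.0971  0.2302] shift mm [36.2  0.7 -2.4] rotvec deg [0.29 0.43 0.09] J [-0.13, 0.5, 0.33, 2.03, -0.26, 0.65, -1.02] F [-0.1  0.8 -4. ] gap 0.0424
```

View pics/w4.png

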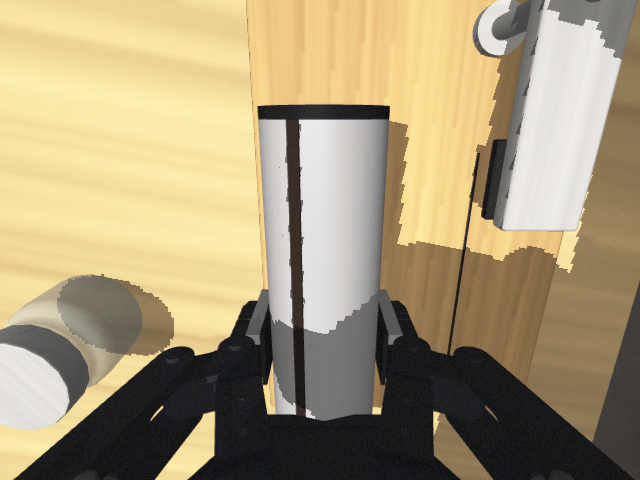

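View pics/t4.png

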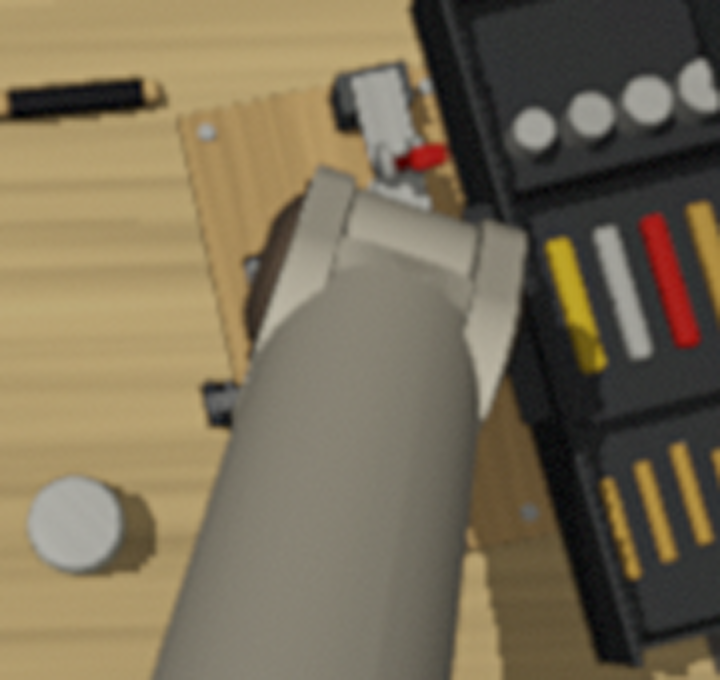

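```bash
python3 - <<'E'
from h import *
f=grab_frame("top")
for q in ((526,235),(480,400)):
  for z in (.25,.3,.35,.4,.45,.5): print(q,z,tojig(onz(f,q[0]/4+300,q[1]/4+170,z)).round(0))
s=grab_frame("scene"); crop(s,"s4",170,20,470,320,2.6)
# dark line in wrist image
w=grab_frame("wrist")
for q in ((476,160),(450,350)): print("line",tojig(onz(w,*q,.018)).round(1))
E
```

```text
(526, 235) 0.25 [ 25.  40. 250.]
(526, 235) 0.3 [ 13.  32. 300.]
(526, 235) 0.35 [  1.  25. 350.]
(526, 235) 0.4 [-10.  18. 400.]
(526, 235) 0.45 [-22.  11. 450.]
(526, 235) 0.5 [-34.   4. 500.]
(480, 400) 0.25 [-16. -36. 250.]
(480, 400) 0.3 [-26. -39. 300.]
(480, 400) 0.35 [-35. -42. 350.]
(480, 400) 0.4 [-45. -45. 400.]
(480, 400) 0.45 [-55. -49. 450.]
(480, 400) 0.5 [-64. -52. 500.]
line [ 2.2 63.3 18. ]
line [  3.3 -57.5  18. ]
```

View pics/s4.png

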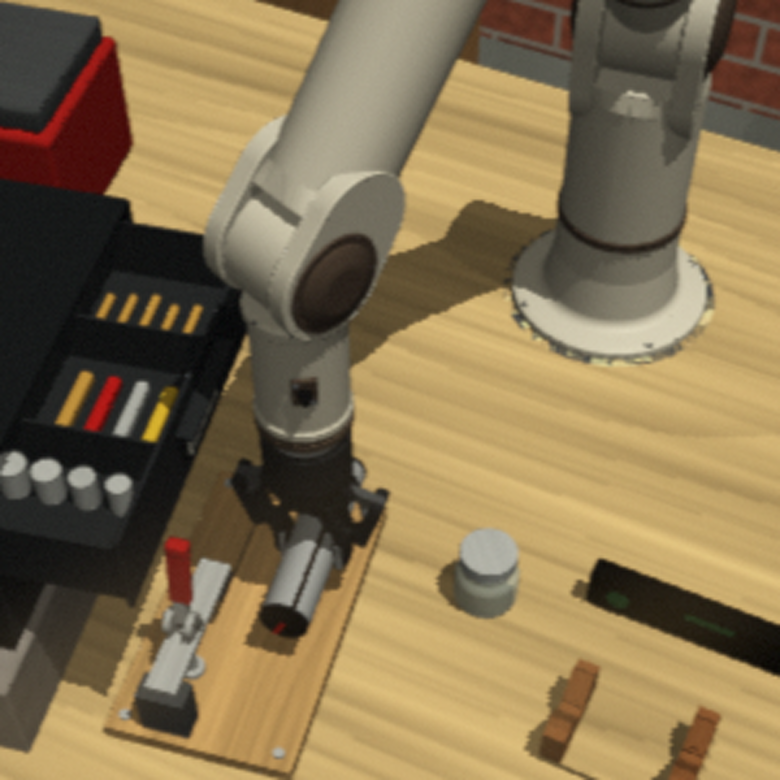

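Call:
drive_tool:
  targets:
    - {"dx": 10,"dy": 0.5,"dz": -2,"rx": 0,"ry": 0.4,"rz": 0,"fingers": 30}
    - {"dx": 10,"dy": 0.5,"dz": 0,"rx": 0,"ry": 0,"rz": 0,"fingers": 30}
    - {"dx": 8,"dy": 0,"dz": 0,"rx": 0,"ry": 0,"rz": 0,"fingers": 30}
    - {"dx": 4,"dy": 0,"dz": 0,"rx": 0,"ry": 0,"rz": 0,"fingers": 30}
    - {"dx": 2,"dy": 0,"dz": 0,"rx": 0,"ry": 0,"rz": 0,"fingers": 30}
    - {"dx": 0,"dy": 0,"dz": 0,"rx": 0,"ry": 0,"rz": 0,"fingers": 30}

```text
time_s: 7.57
position: [0.5079, -0.098, 0.1992]
tool_rot: [[0.006, 0.18, -0.984], [0.001, -0.984, -0.18], [-1.0, -0.0, -0.006]]
force: [0.4, 0.1, -5.0]
finger_gap: 0.0428
```

```bash
sed -i 's/^DN=/J0=J0+.0012*JX\nDN=/' h.py; python3 - <<'E'
from h import *
delta(jig(-78,0,194),rot(DN,JX))
E
```

```text
t 7.57 pos [ 0.5079 -0.098   0.1992] shift mm [5.1 0.1 1.9] rotvec deg [ 0.29 -0.33  0.02] J [-0.1, 0.56, 0.3, 2.04, -0.29, 0.58, -0.99] F [ 0.4  0.1 -5. ] gap 0.0428
```

Call:
drive_tool:
  targets:
    - {"dx": 2,"dy": 0,"dz": 1,"rx": 0,"ry": -0.3,"rz": 0,"fingers": 30}
    - {"dx": 1.5,"dy": 0,"dz": 0,"rx": 0,"ry": 0,"rz": 0,"fingers": 30}
    - {"dx": 0,"dy": 0,"dz": 0,"rx": 0,"ry": 0,"rz": 0,"fingers": 30}

```text
time_s: 7.82
position: [0.5072, -0.0982, 0.1961]
tool_rot: [[0.001, 0.18, -0.984], [0.0, -0.984, -0.18], [-1.0, -0.0, -0.001]]
force: [-0.3, 0.6, -4.7]
finger_gap: 0.0425
```

Call:
drive_tool:
  targets:
    - {"dx": 1.5,"dy": 0,"dz": 0,"rx": 0,"ry": 0,"rz": 0,"fingers": 30}
    - {"dx": 1,"dy": 0,"dz": 0,"rx": 0,"ry": 0,"rz": 0,"fingers": 30}
    - {"dx": 0,"dy": 0,"dz": 0,"rx": 0,"ry": 0,"rz": 0,"fingers": 30}

```text
time_s: 8.07
position: [0.5074, -0.0983, 0.1943]
tool_rot: [[0.002, 0.18, -0.984], [0.001, -0.984, -0.18], [-1.0, -0.0, -0.002]]
force: [-1.8, 0.5, 2.5]
finger_gap: 0.0424
```

Call:
drive_tool:
  targets:
    - {"dx": 0,"dy": 0,"dz": 0,"rx": 0,"ry": 0,"rz": 0,"fingers": 44}
    - {"dx": 0,"dy": 0,"dz": 0,"rx": 0,"ry": 0,"rz": 0,"fingers": 47}
    - {"dx": 0,"dy": 0,"dz": 0,"rx": 0,"ry": 0,"rz": 0,"fingers": 52}
    - {"dx": 0,"dy": 0,"dz": 0,"rx": 0,"ry": 0,"rz": 0,"fingers": 58}
    - {"dx": 0,"dy": 0,"dz": 0,"rx": 0,"ry": 0,"rz": 0,"fingers": 64}

```text
time_s: 8.48
position: [0.5074, -0.0983, 0.1939]
tool_rot: [[0.002, 0.18, -0.984], [0.0, -0.984, -0.18], [-1.0, 0.0, -0.002]]
force: [-0.2, 1.3, 0.6]
finger_gap: 0.0639
```

```bash
python3 - <<'E'
from h import *
delta(jig(-78,0,294),rot(DN,JX))
f=grab_frame("wrist"); cv2.imwrite("pics/w5.png",f["color"][:,:,::-1])
E
```

```text
t 8.48 pos [ 0.5074 -0.0983  0.1939] shift mm [-100.2   -0.     1.1] rotvec deg [ 0.29 -0.13 -0.01] J [-0.1, 0.57, 0.3, 2.04, -0.3, 0.57, -0.99] F [-0.2  1.3  0.6] gap 0.0639
```

View pics/w5.png

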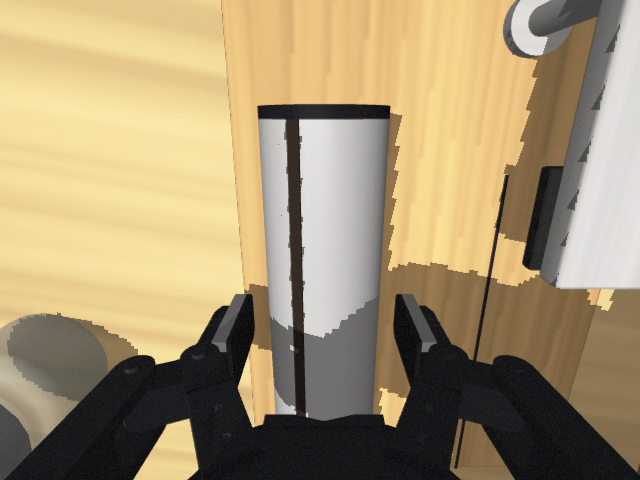

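Call:
drive_tool:
  targets:
    - {"dx": -5,"dy": 0,"dz": 0,"rx": 0,"ry": 0,"rz": 0,"fingers": 64}
    - {"dx": -15,"dy": 0,"dz": 0,"rx": 0,"ry": 0,"rz": 0,"fingers": 66}
    - {"dx": -25,"dy": 0,"dz": 0,"rx": 0,"ry": 0,"rz": 0,"fingers": 70}
    - {"dx": -30,"dy": 0,"dz": 0,"rx": 0,"ry": 0,"rz": 0,"fingers": 85}
    - {"dx": -30,"dy": -30,"dz": 0,"rx": 0,"ry": 0,"rz": 0,"fingers": 85}
    - {"dx": 0,"dy": -40,"dz": 0,"rx": 0,"ry": 0,"rz": 0,"fingers": 85}
    - {"dx": 0,"dy": -40,"dz": 0,"rx": 0,"ry": 0,"rz": 0,"fingers": 85}

```text
time_s: 9.12
position: [0.4882, 0.0094, 0.3008]
tool_rot: [[0.007, 0.177, -0.984], [0.001, -0.984, -0.177], [-1.0, 0.0, -0.007]]
force: [0.6, 1.1, -0.5]
finger_gap: 0.0849
```

Call:
drive_tool:
  targets:
    - {"dx": 0,"dy": 0,"dz": 0,"rx": -5,"ry": 0,"rz": 0,"fingers": 85}
    - {"dx": 0,"dy": 0,"dz": 0,"rx": -7,"ry": 0,"rz": 0,"fingers": 85}
    - {"dx": 0,"dy": 0,"dz": 0,"rx": -7,"ry": 0,"rz": 0,"fingers": 85}
    - {"dx": 0,"dy": 0,"dz": 0,"rx": -7,"ry": 0,"rz": 0,"fingers": 85}
    - {"dx": 0,"dy": 0,"dz": 0,"rx": -7,"ry": 0,"rz": 0,"fingers": 85}
    - {"dx": 0,"dy": 0,"dz": 0,"rx": -7,"ry": 0,"rz": 0,"fingers": 85}
    - {"dx": 0,"dy": 0,"dz": 0,"rx": -7,"ry": 0,"rz": 0,"fingers": 85}
    - {"dx": 0,"dy": 0,"dz": 0,"rx": -7,"ry": 0,"rz": 0,"fingers": 85}
    - {"dx": 0,"dy": 0,"dz": 0,"rx": -7,"ry": 0,"rz": 0,"fingers": 85}
    - {"dx": 0,"dy": 0,"dz": 0,"rx": -7,"ry": 0,"rz": 0,"fingers": 85}
    - {"dx": 0,"dy": 0,"dz": 0,"rx": -7,"ry": 0,"rz": 0,"fingers": 85}
    - {"dx": 0,"dy": 0,"dz": 0,"rx": -7,"ry": 0,"rz": 0,"fingers": 85}

```text
time_s: 10.12
position: [0.4873, 0.0092, 0.2985]
tool_rot: [[0.002, 0.999, 0.047], [0.0, 0.047, -0.999], [-1.0, 0.002, -0.0]]
force: [0.4, 0.7, -0.2]
finger_gap: 0.0847
```

Call:
drive_tool:
  targets:
    - {"dx": 0,"dy": 0,"dz": 0,"rx": -5,"ry": 0,"rz": 0,"fingers": 85}
    - {"dx": 0,"dy": 0,"dz": 0,"rx": -3,"ry": 0,"rz": 0,"fingers": 85}
    - {"dx": 0,"dy": 0,"dz": 0,"rx": 0,"ry": -7,"rz": 0,"fingers": 85}
    - {"dx": 0,"dy": 0,"dz": 0,"rx": 0,"ry": -7,"rz": 0,"fingers": 85}
    - {"dx": 0,"dy": 0,"dz": 0,"rx": 0,"ry": -7,"rz": 0,"fingers": 85}
    - {"dx": 0,"dy": 0,"dz": 0,"rx": 0,"ry": -7,"rz": 0,"fingers": 85}

```text
time_s: 10.62
position: [0.4877, 0.0089, 0.2992]
tool_rot: [[0.09, 0.984, 0.156], [-0.466, 0.18, -0.866], [-0.88, 0.005, 0.475]]
force: [-0.9, -0.9, -1.3]
finger_gap: 0.0846
```

```bash
cat >> h.py <<'E'
def push(xc,y,zc=30.5,lean=28,L=161):
    l=np.radians(lean); R=rot(DN*np.cos(l)+JX*np.sin(l),JY)
    return jig(xc,y,zc)-.011*R[:,2]-L/1e3*R[:,0],R
def tip(L=161):
    s=get_state(); R=np.array(s["tool_rot"]); return tojig(np.array(s["position"])+.011*R[:,2]+L/1e3*R[:,0])
E
python3 - <<'E'
from h import *
delta(*push(-120,0)); print("front corner jig",tip().round(1))
f=grab_frame("wrist"); cv2.imwrite("pics/w6.png",f["color"][:,:,::-1])
f=grab_frame("scene"); crop(f,"s6",170,20,470,320,2.6)
E
```

```text
t 10.62 pos [0.4877 0.0089 0.2992] shift mm [107.2  -1.3 -78.6] rotvec deg [ 0.07  0.34 -0.38] J [-0.47, 0.36, 0.25, 2.09, 0.58, 0.81, -0.48] F [-0.9 -0.9 -1.3] gap 0.0846
front corner jig [-100.9    1.8  162.7]
```

View pics/w6.png

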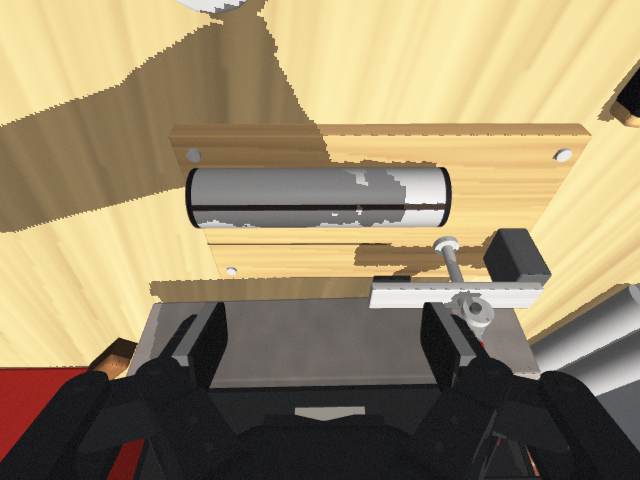

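View pics/s6.png

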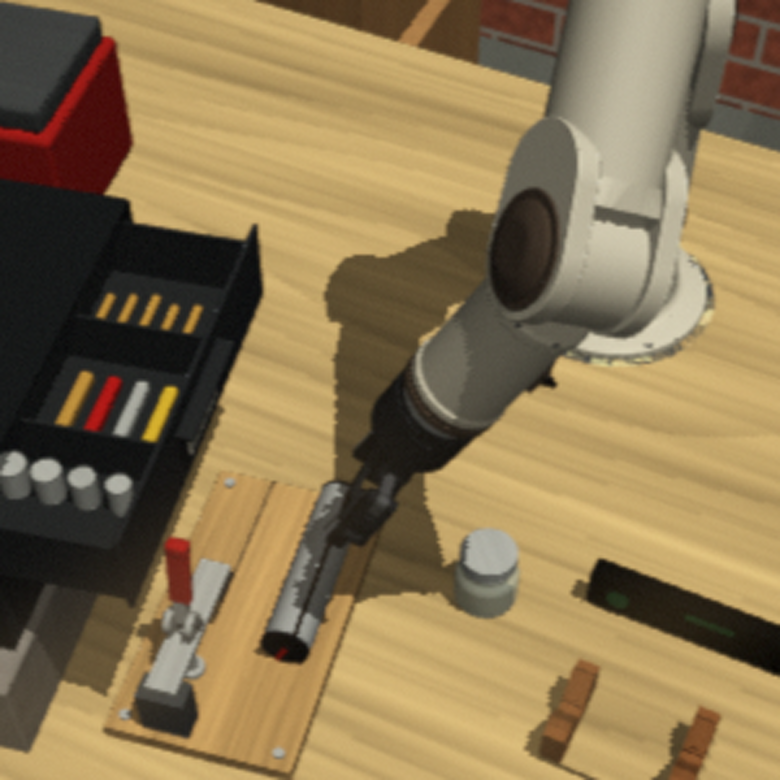

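```bash
cat >> h.py <<'E'
def tubemeas(f,xr,ys,ref="seam",dbg=False):
    """cross-sections of the tube on board; returns axis x, radius, mark angle from up toward +x (deg)"""
    img=cv2.GaussianBlur(f["color"],(3,3),0).astype(np.float32); out=[]
    o=tojig(f["T"][:3,3])
    for y in ys:
        xs=np.arange(xr[0],xr[1],.25); P=np.array([proj(f,jig(x,y,40)) for x in xs],np.float32)
        c=cv2.remap(img,P[:,:1].copy(),P[:,1:].copy(),cv2.INTER_LINEAR)[:,0]
        mx,mn=c.max(1),c.min(1); sat=(mx-mn)/np.maximum(mx,1)
        grey=sat<.2
        red=(c[:,0]>1.6*c[:,1])&(c[:,0]>60)&(c[:,1]<1.35*np.maximum(c[:,2],1))
        ok=grey|red|(mx<60)
        # longest run
        n,l,st,_=cv2.connectedComponentsWithStats(ok.astype(np.uint8)[:,None])
        k=1+np.argmax(st[1:,4]); i=np.where(l[:,0]==k)[0]; 
        ang=lambda x:np.arctan2(x-o[0],o[2]-40)
        A0,A1=ang(xs[i[0]]-.12),ang(xs[i[-1]]+.12); h=o[2]-40; 
        # distance along y lengthens nothing in x-z projection
        xc=o[0]+h*np.tan((A0+A1)/2); R=np.hypot(h,xc-o[0])*np.sin((A1-A0)/2)
        if ref=="seam":
            v=c[i].sum(1); m=len(i)//12; q=i[m:-m]; vv=c[q].sum(1); j=q[np.argmin(vv)]
            bg=np.median(vv); w=q[(vv<bg-.5*(bg-vv.min()))&(np.abs(q-j)<24)]; xm=xs[w].mean() if len(w) else np.nan
        else:
            w=i[red[i]]; xm=xs[w].mean() if len(w) else np.nan
        As=ang(xm); D=np.array([np.sin(As),-np.cos(As)]); O=np.array([o[0]-xc,h]); b=O@D; dd=b*b-(O@O-22**2)
        a_=np.nan
        if dd>=0: p=O+(-b-np.sqrt(dd))*D; a_=np.degrees(np.arctan2(p[0],p[1]))
        out.append((y,xc,R,a_))
        print("y %d axis x %.1f R %.1f mark %.1f deg"%out[-1])
    return np.array(out)
E
python3 - <<'E'
from h import *
f=grab_frame("wrist"); tubemeas(f,(-130,-20),(-70,-50,-30,-10,10,30,50,70))
# mid y: ends
for q in ((187,197),(451,197)): print(tojig(onz(f,*q,.05)).round(1))
for q in ((250,243),(350,244)): print("line",tojig(onz(f,*q,.018)).round(1))
E
```

```text
y -70 axis x -78.9 R 21.7 mark -24.1 deg
y -50 axis x -79.0 R 21.7 mark -23.8 deg
y -30 axis x -79.3 R 21.4 mark -23.2 deg
y -10 axis x -79.2 R 21.7 mark -23.8 deg
y 10 axis x -79.3 R 21.6 mark -24.0 deg
y 30 axis x -89.7 R 13.5 mark -66.6 deg
y 50 axis x -79.6 R 21.6 mark -23.8 deg
y 70 axis x -89.9 R 13.5 mark -62.4 deg
[-92.9 -92.7  50. ]
[-94.7  90.   50. ]
line [ -9. -66.  18.]
line [-8.5 27.5 18. ]
```

```bash
python3 - <<'E'
from h import *
f=grab_frame("wrist"); s=get_state(); print(s["time_s"])
for q in ((300,136),(300,125),(194,154),(231,271),(300,243),(564,154)): print(q,tojig(onz(f,*q,.018)).round(1))
for x in (-115,0,55): print(x,proj(f,jig(x,-20,18)).round(1))
crop(f,"w7",170,110,420,310,3)
E
```

```text
10.8167
(300, 136) [-122.5  -15.2   18. ]
(300, 125) [-130.9  -14.9   18. ]
(194, 154) [-107.2  -92.8   18. ]
(231, 271) [ 32.7 -92.2  18. ]
(300, 243) [-10.9 -19.8  18. ]
(564, 154) [-109.5  175.7   18. ]
-115 [293.7 145.4]
0 [300.3 250.6]
55 [302.4 284. ]
```

View pics/w7.png

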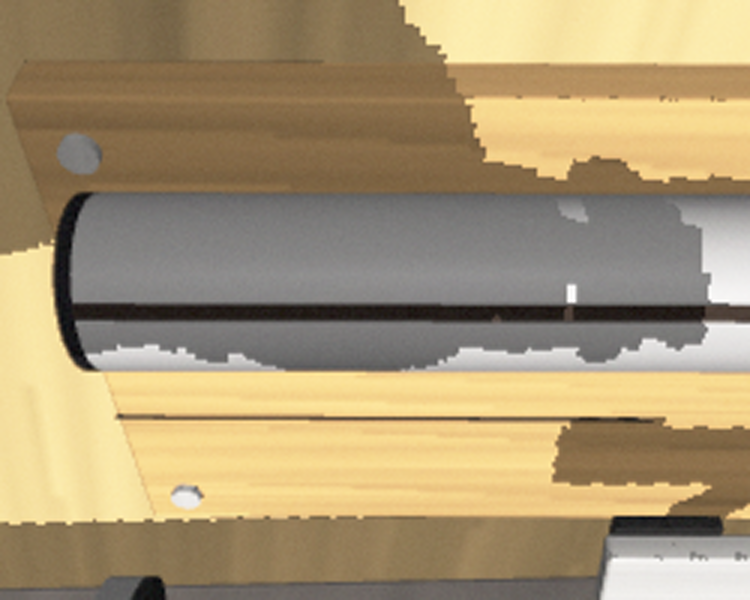

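Call:
drive_tool:
  targets:
    - {"dx": 0,"dy": 0,"dz": -20,"rx": 0,"ry": 0,"rz": 0,"fingers": 85}
    - {"dx": 0,"dy": -1,"dz": -30,"rx": 0,"ry": 0,"rz": 0,"fingers": 85}
    - {"dx": 0,"dy": 0,"dz": -29,"rx": 0,"ry": 0,"rz": 0,"fingers": 85}
    - {"dx": 20,"dy": 0,"dz": 0,"rx": 0,"ry": 0,"rz": 0,"fingers": 85}
    - {"dx": 25,"dy": 0,"dz": 0,"rx": 0,"ry": 0,"rz": 0,"fingers": 85}
    - {"dx": 25,"dy": 0,"dz": 0,"rx": 0,"ry": 0,"rz": 0,"fingers": 85}
    - {"dx": 20,"dy": 0,"dz": 0,"rx": 0,"ry": 0,"rz": 0,"fingers": 85}
    - {"dx": 10,"dy": 0,"dz": 0,"rx": 0,"ry": 0,"rz": 0,"fingers": 85}
    - {"dx": 0,"dy": 0,"dz": 0,"rx": 0,"ry": 0,"rz": 0,"fingers": 85}

```text
time_s: 11.57
position: [0.4818, 0.0292, 0.1715]
tool_rot: [[0.081, 0.984, 0.156], [-0.462, 0.176, -0.869], [-0.883, -0.001, 0.469]]
force: [-0.8, 0.0, 0.6]
finger_gap: 0.0852
```

```bash
python3 - <<'E'
from h import *
delta(*push(-120,0)); print("front corner jig",tip().round(1))
f=grab_frame("wrist"); cv2.imwrite("pics/w8.png",f["color"][:,:,::-1])
f=grab_frame("scene"); crop(f,"s8",230,150,430,310,4)
E
```

```text
t 11.57 pos [0.4818 0.0292 0.1715] shift mm [4.8 1.5 0.5] rotvec deg [ 0.05 -0.02  0.06] J [-0.51, 0.62, 0.26, 2.12, 0.65, 0.58, -0.69] F [-0.8  0.   0.6] gap 0.0852
front corner jig [-122.7   -1.7   34.5]
```

View pics/w8.png

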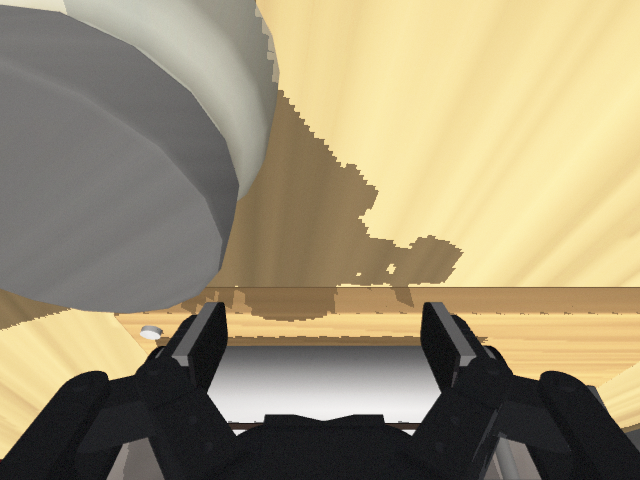

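View pics/s8.png

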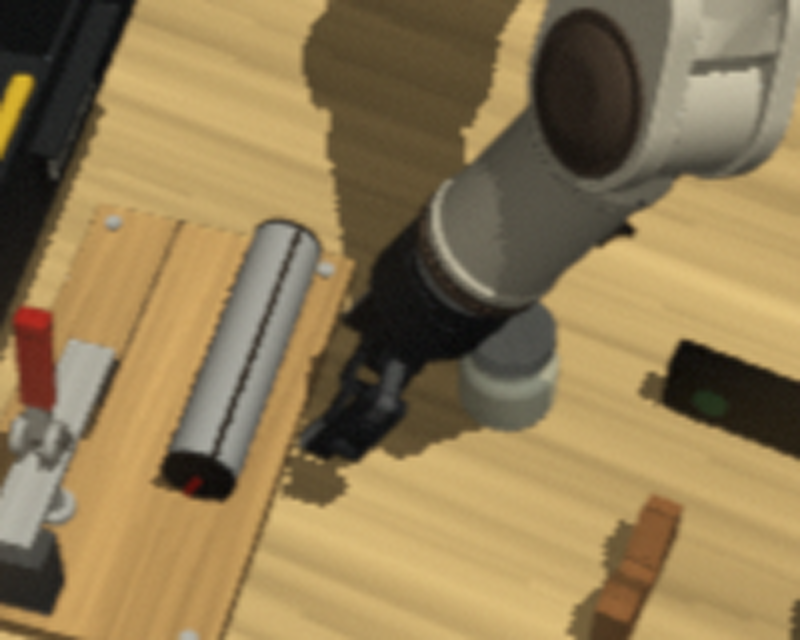

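Call:
drive_tool:
  targets:
    - {"dx": 3.5,"dy": 1.5,"dz": 0,"rx": 0,"ry": 0,"rz": 0,"fingers": 85}
    - {"dx": 1.9,"dy": 0,"dz": 3.5,"rx": 0,"ry": 0,"rz": 0,"fingers": 85}
    - {"dx": 1.9,"dy": 0,"dz": 3.5,"rx": 0,"ry": 0,"rz": 0,"fingers": 85}
    - {"dx": 1.9,"dy": 0,"dz": 3.5,"rx": 0,"ry": 0,"rz": 0,"fingers": 85}
    - {"dx": 0.95,"dy": 0,"dz": 1.75,"rx": 0,"ry": 0,"rz": 0,"fingers": 85}
    - {"dx": 0.95,"dy": 0,"dz": 1.75,"rx": 0,"ry": 0,"rz": 0,"fingers": 85}
    - {"dx": 0.95,"dy": 0,"dz": 1.75,"rx": 0,"ry": 0,"rz": 0,"fingers": 85}
    - {"dx": 0.95,"dy": 0,"dz": 1.75,"rx": 0,"ry": 0,"rz": 0,"fingers": 85}

```text
time_s: 12.33
position: [0.4878, 0.0106, 0.1695]
tool_rot: [[0.086, 0.984, 0.159], [-0.461, 0.18, -0.869], [-0.883, 0.002, 0.469]]
force: [0.3, 0.6, 0.2]
finger_gap: 0.085
```

```bash
python3 - <<'E'
from h import *
delta(*push(-99,0)); print("front corner jig",tip().round(1))
f=grab_frame("scene"); crop(f,"s9",230,150,430,310,4)
tubemeas(f,(-125,-40),(-60,-30,0,30,60))
E
```

```text
t 12.33 pos [0.4878 0.0106 0.1695] shift mm [ 3.8 -1.1  2.9] rotvec deg [ 0.22 -0.01 -0.23] J [-0.48, 0.62, 0.27, 2.12, 0.66, 0.55, -0.67] F [0.3 0.6 0.2] gap 0.085
front corner jig [-103.4    1.8   32.5]
y -60 axis x -77.0 R 19.3 mark -24.5 deg
y -30 axis x -77.2 R 19.3 mark -24.4 deg
y 0 axis x -78.1 R 20.2 mark -23.4 deg
y 30 axis x -77.7 R 19.6 mark -23.5 deg
y 60 axis x -77.8 R 19.5 mark -24.4 deg
```

View pics/s9.png

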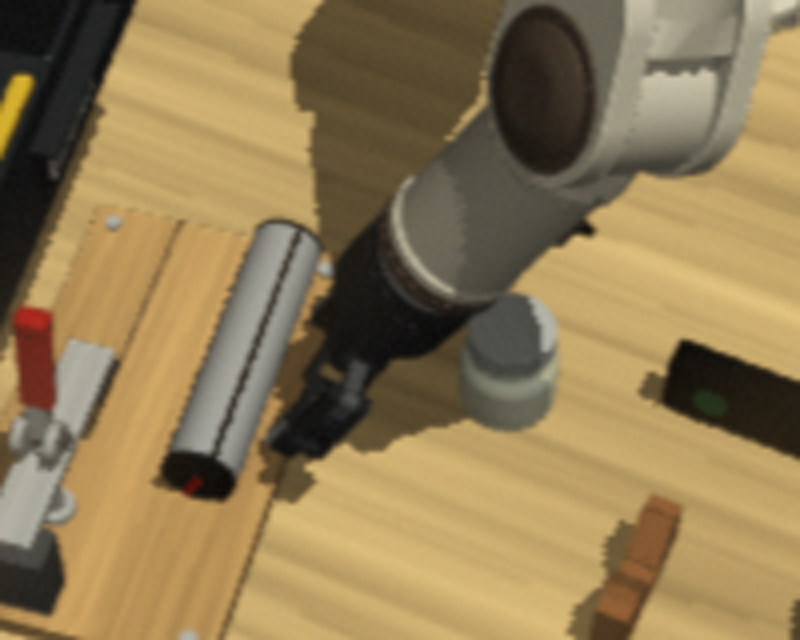

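Call:
drive_tool:
  targets:
    - {"dx": 0.95,"dy": 0,"dz": 1.75,"rx": 0,"ry": 0,"rz": 0,"fingers": 85}
    - {"dx": 0.95,"dy": 0,"dz": 1.75,"rx": 0,"ry": 0,"rz": 0,"fingers": 85}
    - {"dx": 0.95,"dy": 0,"dz": 1.75,"rx": 0,"ry": 0,"rz": 0,"fingers": 85}
    - {"dx": 0.95,"dy": 0,"dz": 1.75,"rx": 0,"ry": 0,"rz": 0,"fingers": 85}
    - {"dx": 0.95,"dy": 0,"dz": 1.75,"rx": 0,"ry": 0,"rz": 0,"fingers": 85}
    - {"dx": 0.95,"dy": 0,"dz": 1.75,"rx": 0,"ry": 0,"rz": 0,"fingers": 85}
    - {"dx": 0.95,"dy": 0,"dz": 1.75,"rx": 0,"ry": 0,"rz": 0,"fingers": 85}
    - {"dx": 0.95,"dy": 0,"dz": 1.75,"rx": 0,"ry": 0,"rz": 0,"fingers": 85}

```text
time_s: 13.05
position: [0.4907, -0.0051, 0.1694]
tool_rot: [[0.086, 0.984, 0.158], [-0.461, 0.18, -0.869], [-0.883, 0.002, 0.469]]
force: [0.6, -0.7, 0.0]
finger_gap: 0.0847
```

```bash
python3 - <<'E'
from h import *
delta(*push(-87,0)); print("front corner jig",tip().round(1))
f=grab_frame("scene"); crop(f,"s10",230,150,430,310,4)
tubemeas(f,(-125,-10),(-60,-30,0,30,60))
E
```

```text
t 13.05 pos [ 0.4907 -0.0051  0.1694] shift mm [ 1.8 -1.2 -0.6] rotvec deg [ 0.21 -0.   -0.22] J [-0.46, 0.62, 0.28, 2.12, 0.67, 0.54, -0.65] F [ 0.6 -0.7  0. ] gap 0.0847
front corner jig [-87.4   1.9  32.4]
y -60 axis x -66.6 R 19.4 mark 3.8 deg
y -30 axis x -67.0 R 19.5 mark 4.5 deg
y 0 axis x -67.5 R 19.8 mark 5.8 deg
y 30 axis x -67.1 R 19.4 mark 4.1 deg
y 60 axis x -68.0 R 20.0 mark 5.5 deg
```

View pics/s10.png

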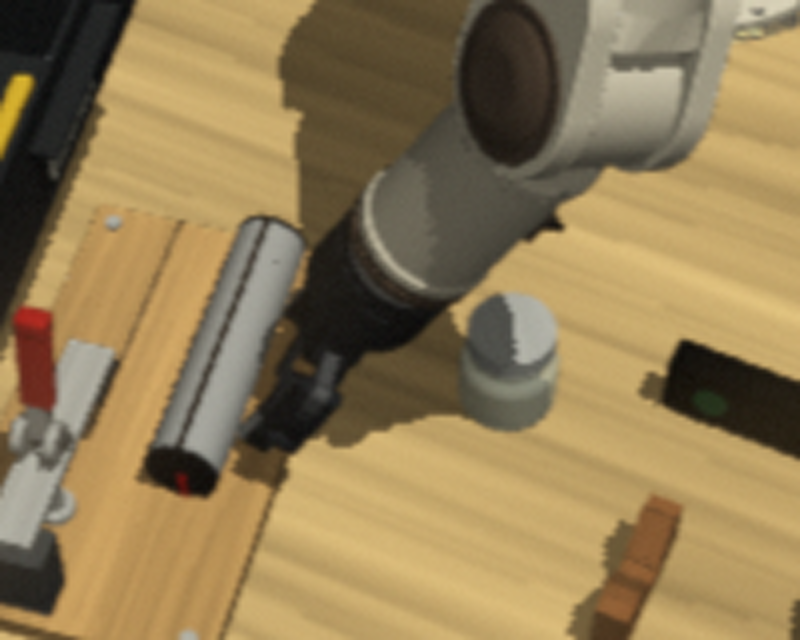

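Call:
drive_tool:
  targets:
    - {"dx": 0.95,"dy": 0,"dz": 1.75,"rx": 0,"ry": 0,"rz": 0,"fingers": 85}
    - {"dx": 0.95,"dy": 0,"dz": 1.75,"rx": 0,"ry": 0,"rz": 0,"fingers": 85}
    - {"dx": 0.95,"dy": 0,"dz": 1.75,"rx": 0,"ry": 0,"rz": 0,"fingers": 85}
    - {"dx": 0.95,"dy": 0,"dz": 1.75,"rx": 0,"ry": 0,"rz": 0,"fingers": 85}
    - {"dx": 0.95,"dy": 0,"dz": 1.75,"rx": 0,"ry": 0,"rz": 0,"fingers": 85}
    - {"dx": 0.95,"dy": 0,"dz": 1.75,"rx": 0,"ry": 0,"rz": 0,"fingers": 85}
    - {"dx": 0.95,"dy": 0,"dz": 1.75,"rx": 0,"ry": 0,"rz": 0,"fingers": 85}
    - {"dx": 0.95,"dy": 0,"dz": 1.75,"rx": 0,"ry": 0,"rz": 0,"fingers": 85}
    - {"dx": 0.95,"dy": 0,"dz": 1.75,"rx": 0,"ry": 0,"rz": 0,"fingers": 85}
    - {"dx": 0.95,"dy": 0,"dz": 1.75,"rx": 0,"ry": 0,"rz": 0,"fingers": 85}
    - {"dx": 0.95,"dy": 0,"dz": 1.75,"rx": 0,"ry": 0,"rz": 0,"fingers": 85}
    - {"dx": 0.95,"dy": 0,"dz": 1.75,"rx": 0,"ry": 0,"rz": 0,"fingers": 85}

```text
time_s: 14.1
position: [0.495, -0.0286, 0.1691]
tool_rot: [[0.086, 0.984, 0.158], [-0.461, 0.18, -0.869], [-0.883, 0.002, 0.469]]
force: [0.5, 0.0, 1.0]
finger_gap: 0.0848
```

```bash
python3 - <<'E'
from h import *
delta(*push(-63,0)); print("front corner jig",tip().round(1))
f=grab_frame("scene"); crop(f,"s11",230,150,430,310,4)
tubemeas(f,(-125,10),(-60,-30,0,30,60))
E
```

```text
t 14.1 pos [ 0.495  -0.0286  0.1691] shift mm [ 1.7 -1.3 -0.4] rotvec deg [ 0.21 -0.   -0.22] J [-0.42, 0.63, 0.29, 2.12, 0.69, 0.51, -0.62] F [0.5 0.  1. ] gap 0.0848
front corner jig [-63.5   1.9  32.1]
y -60 axis x -99.1 R 25.4 mark -55.3 deg
y -30 axis x -100.5 R 24.0 mark -63.6 deg
y 0 axis x -43.4 R 19.8 mark -59.3 deg
y 30 axis x -43.5 R 19.4 mark 24.7 deg
y 60 axis x -43.7 R 19.7 mark -58.4 deg
```

View pics/s11.png

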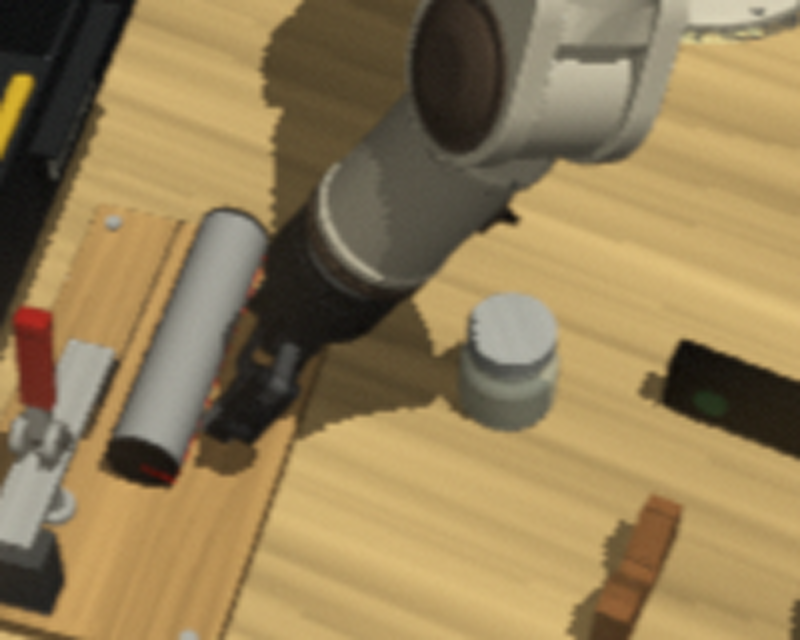

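Call:
drive_tool:
  targets:
    - {"dx": 0.95,"dy": 0,"dz": 1.75,"rx": 0,"ry": 0,"rz": 0,"fingers": 85}
    - {"dx": 0.95,"dy": 0,"dz": 1.75,"rx": 0,"ry": 0,"rz": 0,"fingers": 85}
    - {"dx": 0.95,"dy": 0,"dz": 1.75,"rx": 0,"ry": 0,"rz": 0,"fingers": 85}
    - {"dx": 0.95,"dy": 0,"dz": 1.75,"rx": 0,"ry": 0,"rz": 0,"fingers": 85}
    - {"dx": 0.95,"dy": 0,"dz": 1.75,"rx": 0,"ry": 0,"rz": 0,"fingers": 85}
    - {"dx": 0.95,"dy": 0,"dz": 1.75,"rx": 0,"ry": 0,"rz": 0,"fingers": 85}
    - {"dx": 0.95,"dy": 0,"dz": 1.75,"rx": 0,"ry": 0,"rz": 0,"fingers": 85}
    - {"dx": 0.95,"dy": 0,"dz": 1.75,"rx": 0,"ry": 0,"rz": 0,"fingers": 85}
    - {"dx": 0.95,"dy": 0,"dz": 1.75,"rx": 0,"ry": 0,"rz": 0,"fingers": 85}
    - {"dx": 0.95,"dy": 0,"dz": 1.75,"rx": 0,"ry": 0,"rz": 0,"fingers": 85}
    - {"dx": 0.95,"dy": 0,"dz": 1.75,"rx": 0,"ry": 0,"rz": 0,"fingers": 85}
    - {"dx": 0.95,"dy": 0,"dz": 1.75,"rx": 0,"ry": 0,"rz": 0,"fingers": 85}

```text
time_s: 15.15
position: [0.4993, -0.0521, 0.1689]
tool_rot: [[0.086, 0.984, 0.158], [-0.461, 0.18, -0.869], [-0.883, 0.002, 0.469]]
force: [0.1, 0.9, 0.2]
finger_gap: 0.0847
```

```bash
python3 - <<'E'
from h import *
delta(*push(-39,0)); print("front corner jig",tip().round(1))
f=grab_frame("scene"); crop(f,"s12",230,150,430,310,4)
tubemeas(f,(-60,25),(-60,-30,0,30),"red")
E
```

```text
t 15.15 pos [ 0.4993 -0.0521  0.1689] shift mm [ 1.5 -1.4 -0.2] rotvec deg [ 0.21 -0.   -0.22] J [-0.38, 0.63, 0.3, 2.12, 0.7, 0.49, -0.59] F [0.1 0.9 0.2] gap 0.0847
front corner jig [-39.5   2.1  32. ]
y -60 axis x -13.1 R 13.7 mark nan deg
y -30 axis x -13.2 R 13.6 mark nan deg
y 0 axis x -13.6 R 13.7 mark nan deg
y 30 axis x -1.7 R 25.0 mark nan deg
```

View pics/s12.png

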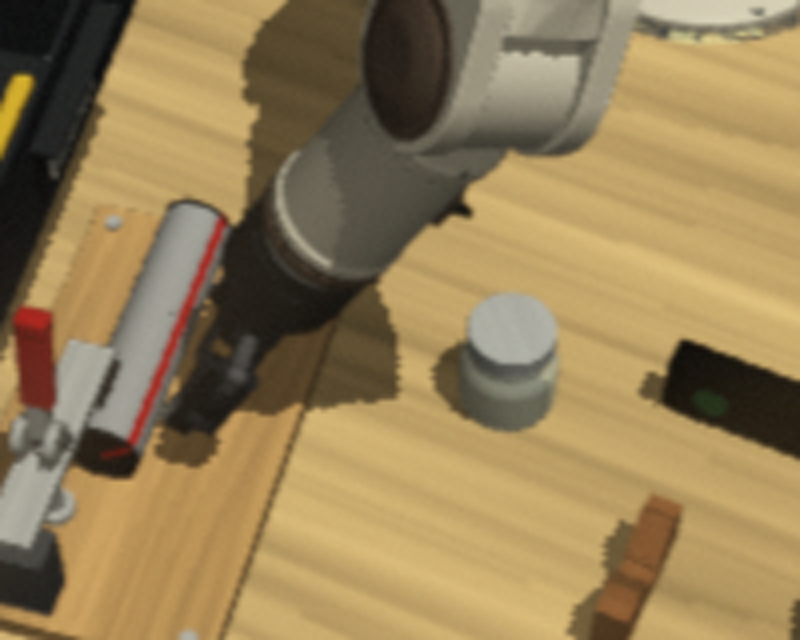

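```bash
sed -i 's/^        red=.*/        red=(c[:,0]-c[:,1])>(c[:,1]-c[:,2])+12/' h.py; python3 - <<'E'
from h import *
f=grab_frame("scene")
tubemeas(f,(-60,18),(-70,-55,-40,-25,-10,5),"red")
E
```

```text
y -70 axis x -17.2 R 18.6 mark -53.4 deg
y -55 axis x -17.4 R 18.7 mark -53.4 deg
y -40 axis x -17.2 R 18.3 mark -53.4 deg
y -25 axis x -17.2 R 18.6 mark -53.8 deg
y -10 axis x -17.2 R 18.6 mark -53.8 deg
y 5 axis x -17.6 R 18.5 mark -53.4 deg
```

Call:
drive_tool:
  targets:
    - {"dx": 0.95,"dy": 0,"dz": 1.75,"rx": 0,"ry": 0,"rz": 0,"fingers": 85}
    - {"dx": 0.95,"dy": 0,"dz": 1.75,"rx": 0,"ry": 0,"rz": 0,"fingers": 85}
    - {"dx": 0.95,"dy": 0,"dz": 1.75,"rx": 0,"ry": 0,"rz": 0,"fingers": 85}
    - {"dx": 0.95,"dy": 0,"dz": 1.75,"rx": 0,"ry": 0,"rz": 0,"fingers": 85}
    - {"dx": 0.95,"dy": 0,"dz": 1.75,"rx": 0,"ry": 0,"rz": 0,"fingers": 85}
    - {"dx": 0.95,"dy": 0,"dz": 1.75,"rx": 0,"ry": 0,"rz": 0,"fingers": 85}
    - {"dx": 0.95,"dy": 0,"dz": 1.75,"rx": 0,"ry": 0,"rz": 0,"fingers": 85}
    - {"dx": 0.5,"dy": 0,"dz": 0.9,"rx": 0,"ry": 0,"rz": 0,"fingers": 85}
    - {"dx": 0,"dy": 0,"dz": 0,"rx": 0,"ry": 0,"rz": 0,"fingers": 85}

```text
time_s: 16.0
position: [0.502, -0.0671, 0.1688]
tool_rot: [[0.086, 0.984, 0.158], [-0.462, 0.18, -0.869], [-0.883, 0.002, 0.47]]
force: [0.3, -0.4, -0.5]
finger_gap: 0.0849
```

```bash
python3 - <<'E'
from h import *
delta(*push(-24,0)); print("front corner jig",tip().round(1))
f=grab_frame("scene"); crop(f,"s13",210,180,320,300,5)
tubemeas(f,(-40,36),(-80,-70,-60,-50,-40,-25,-10,5),"red")
E
```

```text
t 16.0 pos [ 0.502  -0.0671  0.1688] shift mm [ 1.3 -1.4 -0.3] rotvec deg [ 0.18  0.01 -0.2 ] J [-0.35, 0.64, 0.31, 2.11, 0.71, 0.48, -0.57] F [ 0.3 -0.4 -0.5] gap 0.0849
front corner jig [-24.3   2.   31.8]
y -80 axis x -11.1 R 27.8 mark 13.6 deg
y -70 axis x -11.2 R 27.7 mark 13.6 deg
y -60 axis x -3.1 R 19.8 mark -8.0 deg
y -50 axis x -2.4 R 19.3 mark -10.5 deg
y -40 axis x -2.7 R 19.7 mark -9.3 deg
y -25 axis x -2.0 R 18.7 mark -11.8 deg
y -10 axis x -2.9 R 19.3 mark -9.6 deg
y 5 axis x -3.0 R 19.7 mark -9.6 deg
```

View pics/s13.png

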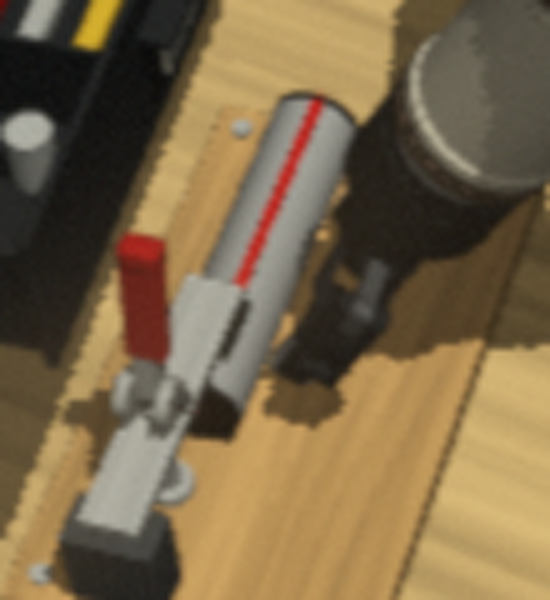

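Call:
drive_tool:
  targets:
    - {"dx": 0.5,"dy": 0,"dz": 0.9,"rx": 0,"ry": 0,"rz": 0,"fingers": 85}
    - {"dx": 0.5,"dy": 0,"dz": 0.9,"rx": 0,"ry": 0,"rz": 0,"fingers": 85}
    - {"dx": 0.4,"dy": 0,"dz": 0.8,"rx": 0,"ry": 0,"rz": 0,"fingers": 85}
    - {"dx": 0,"dy": 0,"dz": 0,"rx": 0,"ry": 0,"rz": 0,"fingers": 85}
    - {"dx": 0,"dy": 0,"dz": 0,"rx": 0,"ry": 0,"rz": 0,"fingers": 85}
    - {"dx": -1.9,"dy": 0,"dz": -3.5,"rx": 0,"ry": 0,"rz": 0,"fingers": 85}
    - {"dx": -5,"dy": 0,"dz": -9,"rx": 0,"ry": 0,"rz": 0,"fingers": 85}
    - {"dx": -12,"dy": 0,"dz": -18,"rx": 0,"ry": 0,"rz": 0,"fingers": 85}
    - {"dx": -30,"dy": 0,"dz": 0,"rx": 0,"ry": 0,"rz": 0,"fingers": 85}
    - {"dx": -35,"dy": 0,"dz": 0,"rx": 0,"ry": 0,"rz": 0,"fingers": 85}
    - {"dx": -30,"dy": 0,"dz": 0,"rx": 0,"ry": 0,"rz": 0,"fingers": 85}
    - {"dx": 0,"dy": 0,"dz": 0,"rx": 0,"ry": 0,"rz": 0,"fingers": 85}

```text
time_s: 17.05
position: [0.4894, 0.0139, 0.2591]
tool_rot: [[0.095, 0.983, 0.16], [-0.457, 0.186, -0.87], [-0.884, 0.009, 0.467]]
force: [2.0, 0.7, -0.5]
finger_gap: 0.0849
```

```bash
python3 - <<'E'
from h import *
delta(*push(-24,0))
f=grab_frame("scene"); crop(f,"s14",210,180,320,300,5)
print("scene");tubemeas(f,(-40,36),(-60,-50,-40,-25,-10,5),"red")
w=grab_frame("wrist"); cv2.imwrite("pics/w14.png",w["color"][:,:,::-1])
print("wrist");tubemeas(w,(-50,50),(-70,-55,-40,-25,-10,10,30),"red")
E
```

```text
t 17.05 pos [0.4894 0.0139 0.2591] shift mm [119.4  -5.   30. ] rotvec deg [ 0.28 -0.17 -0.74] J [-0.46, 0.43, 0.23, 2.11, 0.6, 0.73, -0.54] F [ 2.   0.7 -0.5] gap 0.0849
scene
y -60 axis x -0.4 R 19.1 mark -6.0 deg
y -50 axis x -4.8 R 14.8 mark 4.9 deg
y -40 axis x -0.6 R 19.1 mark -5.7 deg
y -25 axis x -5.3 R 14.8 mark 5.9 deg
y -10 axis x -5.3 R 14.8 mark 5.6 deg
y 5 axis x -5.6 R 14.6 mark 5.9 deg
wrist
y -70 axis x -0.6 R 22.7 mark -9.3 deg
y -55 axis x -0.8 R 22.7 mark -9.2 deg
y -40 axis x -0.6 R 22.7 mark -9.3 deg
y -25 axis x -1.0 R 22.8 mark -9.1 deg
y -10 axis x -1.0 R 22.8 mark -9.3 deg
y 10 axis x -0.8 R 22.7 mark -9.8 deg
y 30 axis x -1.1 R 22.9 mark -9.0 deg
```

View pics/w14.png

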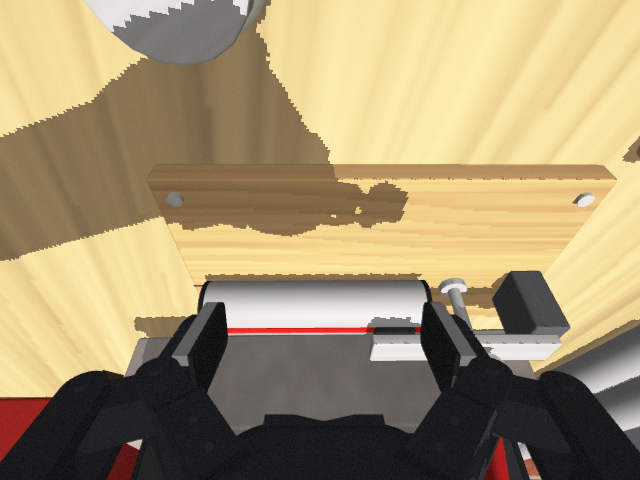

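View pics/s14.png

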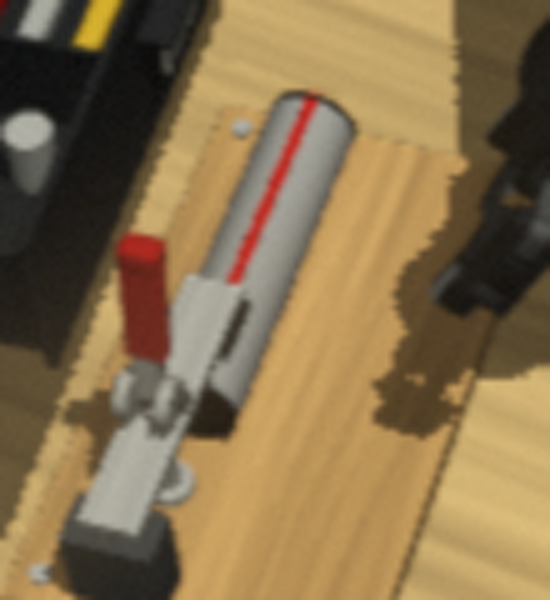

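```bash
cat >> h.py <<'E'
def edgemeas(f,ys,side,x0):
    """-x silhouette edge by max gradient near x0 (jig mm at z=40) with R=22 known; red centroid -> angle"""
    img=f["color"].astype(np.float32); o=tojig(f["T"][:3,3]); h=o[2]-40; res=[]
    for y in ys:
        xs=np.arange(x0-48,x0+42,.25); P=np.array([proj(f,jig(x,y,40)) for x in xs],np.float32)
        c=cv2.remap(img,P[:,:1].copy(),P[:,1:].copy(),cv2.INTER_CUBIC)[:,0]
        rr=(c[:,0]-(c[:,1]+c[:,2])/2).clip(0); cc=c[:,0]-c[:,2]  # wood: R-B large; grey: 0
        redness=(c[:,0]-c[:,1])-(c[:,1]-c[:,2]); w=(redness-20).clip(0); 
        w[np.abs(xs-xs[np.argmax(w)])>8]=0; xm=(w@xs)/w.sum()
        b=(c[:,0]-c[:,2])/(c.sum(1)/3); g=np.gradient(cv2.GaussianBlur(b[:,None],(1,9),0)[:,0])
        k=(xs<x0-12)&(xs>x0-40); e=xs[k][np.argmin(g[k])]
        ang=lambda x:np.arctan2(x-o[0],h)
        # tangent: axis angle = e angle + asin(R/dist)
        xc=x0
        for _ in range(20): xc=o[0]+h*np.tan(ang(e)+np.arcsin(22/np.hypot(h,xc-o[0])))
        As=ang(xm); D=np.array([np.sin(As),-np.cos(As)]); O=np.array([o[0]-xc,h]); bb=O@D; p=O+(-bb-np.sqrt(bb*bb-(O@O-484)))*D
        res.append((xc,np.degrees(np.arctan2(p[0],p[1]))))
    res=np.array(res); print("axis",res[:,0].round(1),"red",res[:,1].round(1),"median",np.median(res,0).round(2))
E
python3 - <<'E'
from h import *
for n in("scene","wrist"):
    f=grab_frame(n); edgemeas(f,range(-60,21,8),-1,-1); print(n,"cam jig",tojig(f["T"][:3,3]).round(0))
E
```

```text
axis [ 0.3  0.6 -0.2  1.3 -0.2  0.8  0.1  0.6  0.3  0.1 -0.2] red [ -8.   -8.9  -7.1 -10.8  -7.1 -10.   -8.1  -9.2  -9.1  -8.9   nan] median [0.31  nan]
scene cam jig [-358.  729. 1109.]
axis [-2.3 -2.3 -2.3 -2.3 -2.3 -2.3 -2.3 -2.3 -2.3 -2.6 -2.9] red [-7.2 -7.3 -7.3 -7.3 -7.4 -7.4 -7.4 -7.5 -7.4 -6.9 -6.6] median [-2.33 -7.28]
wrist cam jig [-249.    1.  189.]h.py:76: RuntimeWarning: invalid value encountered in sqrt
  As=ang(xm); D=np.array([np.sin(As),-np.cos(As)]); O=np.array([o[0]-xc,h]); bb=O@D; p=O+(-bb-np.sqrt(bb*bb-(O@O-484)))*D
```

Call:
drive_tool:
  targets:
    - {"dx": 25,"dy": 0,"dz": 0,"rx": 0,"ry": 0,"rz": 0,"fingers": 85}
    - {"dx": 35,"dy": 0,"dz": 0,"rx": 0,"ry": 0,"rz": 0,"fingers": 85}
    - {"dx": 25,"dy": 0,"dz": 0,"rx": 0,"ry": 0,"rz": 0,"fingers": 85}
    - {"dx": 14,"dy": 0,"dz": 0,"rx": 0,"ry": 0,"rz": 0,"fingers": 85}
    - {"dx": 7,"dy": 0,"dz": 13,"rx": 0,"ry": 0,"rz": 0,"fingers": 85}
    - {"dx": 0,"dy": 0,"dz": 0,"rx": 0,"ry": 0,"rz": 0,"fingers": 85}

```text
time_s: 17.75
position: [0.4978, -0.0538, 0.1658]
tool_rot: [[0.081, 0.984, 0.157], [-0.465, 0.177, -0.868], [-0.882, -0.003, 0.472]]
force: [0.1, 0.5, 0.1]
finger_gap: 0.085
```

```bash
python3 - <<'E'
from h import *
delta(*push(-24,0)); print("front corner jig",tip().round(1))
E
```

```text
t 17.75 pos [ 0.4978 -0.0538  0.1658] shift mm [ 5.2  0.3 13.3] rotvec deg [0.15 0.15 0.13] J [-0.38, 0.64, 0.31, 2.12, 0.7, 0.49, -0.59] F [0.1 0.5 0.1] gap 0.085
front corner jig [-37.8  -0.7  29. ]
```

Call:
drive_tool:
  targets:
    - {"dx": 1.5,"dy": 0,"dz": 4,"rx": 0,"ry": 0,"rz": 0,"fingers": 85}
    - {"dx": 1.5,"dy": 0,"dz": 4,"rx": 0,"ry": 0,"rz": 0,"fingers": 85}
    - {"dx": 1.2,"dy": 0,"dz": 3,"rx": 0,"ry": 0,"rz": 0,"fingers": 85}
    - {"dx": 0,"dy": 0,"dz": 0,"rx": 0,"ry": 0,"rz": 0,"fingers": 85}
    - {"dx": 0,"dy": 0,"dz": 0,"rx": 0,"ry": 0,"rz": 0,"fingers": 85}

```text
time_s: 18.17
position: [0.5012, -0.0621, 0.1693]
tool_rot: [[0.087, 0.984, 0.158], [-0.461, 0.18, -0.869], [-0.883, 0.002, 0.469]]
force: [-0.4, 0.3, 0.2]
finger_gap: 0.085
```

```bash
python3 - <<'E'
from h import *
delta(*push(-19.5,0,31.5)); print("front corner jig",tip().round(1))
f=grab_frame("scene"); edgemeas(f,range(-60,16,8),-1,-1)
E
```

```text
t 18.17 pos [ 0.5012 -0.0621  0.1693] shift mm [ 5.3 -1.6  8.3] rotvec deg [ 0.18 -0.01 -0.25] J [-0.36, 0.63, 0.31, 2.11, 0.71, 0.48, -0.57] F [-0.4  0.3  0.2] gap 0.085
front corner jig [-29.4   2.3  32.3]
axis [ 0.3  0.6 -0.2  1.3 -0.2  1.1  0.1 -1.2 -1.5 -2. ] red [ -7.9  -8.9  -7.1 -10.9  -7.1 -10.6  -8.1  -4.8  -4.7  -4. ] median [-0.07 -7.53]
```

Call:
drive_tool:
  targets:
    - {"dx": 1.2,"dy": 0,"dz": 1.75,"rx": 0,"ry": 0,"rz": 0,"fingers": 85}
    - {"dx": 1.2,"dy": 0,"dz": 1.75,"rx": 0,"ry": 0,"rz": 0,"fingers": 85}
    - {"dx": 0.95,"dy": 0,"dz": 1.75,"rx": 0,"ry": 0,"rz": 0,"fingers": 85}
    - {"dx": 0.5,"dy": 0,"dz": 0.9,"rx": 0,"ry": 0,"rz": 0,"fingers": 85}
    - {"dx": 0.5,"dy": 0,"dz": 0.9,"rx": 0,"ry": 0,"rz": 0,"fingers": 85}
    - {"dx": 0.5,"dy": 0,"dz": 0.9,"rx": 0,"ry": 0,"rz": 0,"fingers": 85}
    - {"dx": 0.5,"dy": 0,"dz": 0.9,"rx": 0,"ry": 0,"rz": 0,"fingers": 85}
    - {"dx": 0,"dy": 0,"dz": 0,"rx": 0,"ry": 0,"rz": 0,"fingers": 85}
    - {"dx": 0,"dy": 0,"dz": 0,"rx": 0,"ry": 0,"rz": 0,"fingers": 85}

```text
time_s: 18.97
position: [0.503, -0.0725, 0.1684]
tool_rot: [[0.086, 0.984, 0.158], [-0.462, 0.18, -0.869], [-0.883, 0.002, 0.47]]
force: [-0.3, -0.2, 0.3]
finger_gap: 0.0848
```

```bash
python3 - <<'E'
from h import *
delta(*push(-19.5,0,31.5)); print("front corner jig",tip().round(1))
f=grab_frame("scene"); edgemeas(f,range(-60,16,8),-1,1)
E
```

```text
t 18.97 pos [ 0.503  -0.0725  0.1684] shift mm [-0.3 -1.5 -0.5] rotvec deg [ 0.2   0.   -0.21] J [-0.34, 0.64, 0.31, 2.11, 0.71, 0.47, -0.56] F [-0.3 -0.2  0.3] gap 0.0848
front corner jig [-18.9   2.1  31.5]
axis [1.6 3.8 3.8 3.6 3.8 3.8 3.3 3.3 1.6 2.6] red [ 4.2 -0.9 -0.8 -0.9 -1.6 -1.3 -1.  -0.5  4.1  0.4] median [ 3.45 -0.84]
```

Call:
drive_tool:
  targets:
    - {"dx": -1.9,"dy": 0,"dz": -3.5,"rx": 0,"ry": 0,"rz": 0,"fingers": 85}
    - {"dx": -5,"dy": 0,"dz": -9,"rx": 0,"ry": 0,"rz": 0,"fingers": 85}
    - {"dx": -15,"dy": 0,"dz": -18,"rx": 0,"ry": 0,"rz": 0,"fingers": 85}
    - {"dx": -35,"dy": 0,"dz": -10,"rx": 0,"ry": 0,"rz": 0,"fingers": 60}
    - {"dx": -40,"dy": 0,"dz": 0,"rx": 0,"ry": 0,"rz": 0,"fingers": 30}
    - {"dx": -35,"dy": 0,"dz": 0,"rx": 0,"ry": 0,"rz": 0,"fingers": 0}
    - {"dx": 0,"dy": 0,"dz": 0,"rx": 0,"ry": -6,"rz": 0,"fingers": 0}
    - {"dx": 0,"dy": 0,"dz": 0,"rx": 0,"ry": -6,"rz": 0,"fingers": 0}

```text
time_s: 19.68
position: [0.4863, 0.0257, 0.2688]
tool_rot: [[0.124, 0.983, 0.133], [-0.631, 0.182, -0.754], [-0.765, 0.01, 0.643]]
force: [-0.1, -0.6, -0.3]
finger_gap: 0.0248
```

```bash
cat >> h.py <<'E'
def levR(lean=40):
    l=np.radians(lean); return rot(DN*np.cos(l)+JX*np.sin(l),JY)
def lev(y,z,x=3,lean=40):
    R=levR(lean); return jig(x,y,z)-.011*R[:,2]-.0145*R[:,1]-.173*R[:,0],R
def corner():
    s=get_state(); R=np.array(s["tool_rot"]); return tojig(np.array(s["position"])+.011*R[:,2]+.0145*R[:,1]+.173*R[:,0])
E
python3 - <<'E'
from h import *
delta(*lev(92,131)); print(corner().round(1))
f=grab_frame("scene"); edgemeas(f,range(-60,16,8),-1,1); crop(f,"s15",190,150,390,310,4)
w=grab_frame("wrist"); cv2.imwrite("pics/w15.png",w["color"][:,:,::-1]); edgemeas(w,range(-60,21,8),-1,1)
E
```

```text
t 19.68 pos [0.4863 0.0257 0.2688] shift mm [66.4 74.6 58.6] rotvec deg [-0.08  0.05 -0.67] J [-0.61, 0.47, 0.3, 2.11, 0.77, 0.86, -0.75] F [-0.1 -0.6 -0.3] gap 0.0248
[-84.1  18.8 143.6]
axis [4.1 3.1 3.8 3.8 3.6 3.6 3.3 3.3 3.1 3.1] red [-2.4  0.8 -0.7 -1.7 -1.  -0.9 -0.9 -0.6  0.1 -1.1] median [ 3.45 -0.91]
axis [0.5 0.5 0.2 0.5 0.5 0.5 0.5 0.5 0.2 0.2 0.2] red [-3.9 -4.4 -3.8 -4.4 -4.4 -4.4 -4.4 -4.4 -3.8 -3.7 -3.7] median [ 0.53 -4.38]
```

View pics/w15.png

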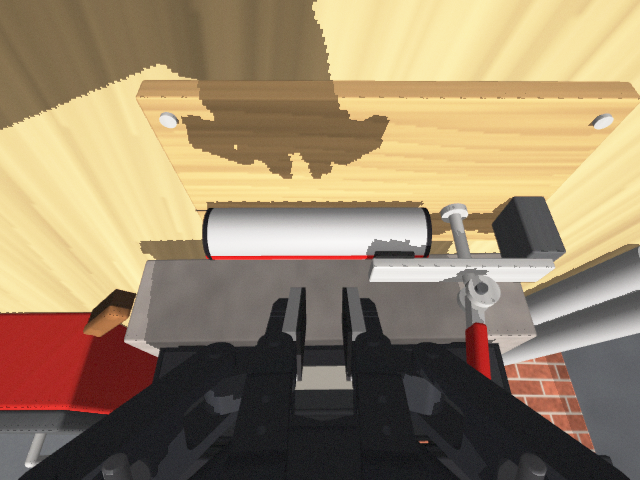

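View pics/s15.png

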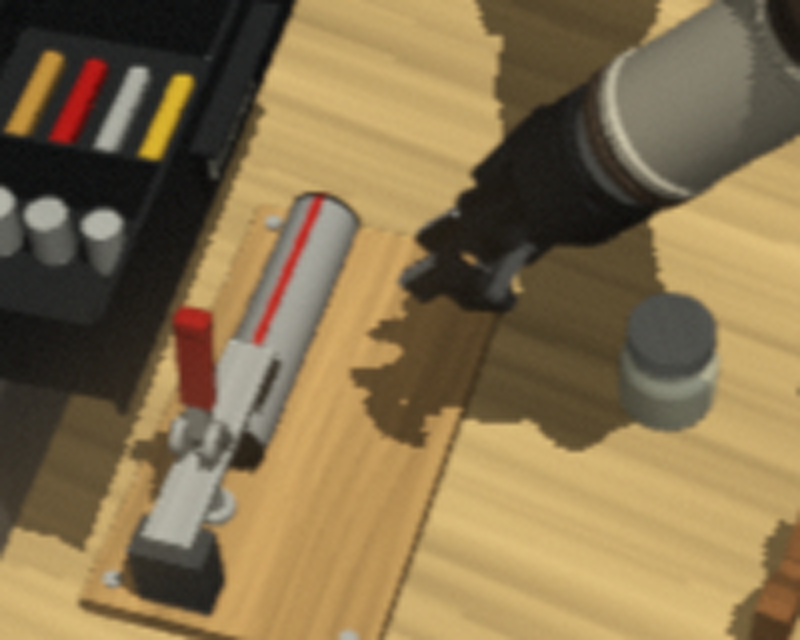

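Call:
drive_tool:
  targets:
    - {"dx": 0,"dy": 20,"dz": 0,"rx": 0,"ry": 0,"rz": 0,"fingers": 0}
    - {"dx": 0,"dy": 30,"dz": 0,"rx": 0,"ry": 0,"rz": 0,"fingers": 0}
    - {"dx": 0,"dy": 24,"dz": 0,"rx": 0,"ry": 0,"rz": 0,"fingers": 0}
    - {"dx": 15,"dy": 0,"dz": 13,"rx": 0,"ry": 0,"rz": 0,"fingers": 0}
    - {"dx": 18,"dy": 0,"dz": 16,"rx": 0,"ry": 0,"rz": 0,"fingers": 0}
    - {"dx": 10,"dy": 0,"dz": 10,"rx": 0,"ry": 0,"rz": 0,"fingers": 0}
    - {"dx": 0,"dy": 0,"dz": 0,"rx": 0,"ry": 0,"rz": 0,"fingers": 0}
    - {"dx": 0,"dy": 0,"dz": 0,"rx": 0,"ry": 0,"rz": 0,"fingers": 0}

```text
time_s: 20.45
position: [0.5678, -0.0206, 0.2578]
tool_rot: [[0.115, 0.984, 0.136], [-0.631, 0.178, -0.755], [-0.767, 0.001, 0.642]]
force: [0.1, 0.7, 0.1]
finger_gap: -0.0001
```

```bash
python3 - <<'E'
from h import *
delta(*lev(92,131)); print(corner().round(1))
f=grab_frame("scene"); crop(f,"s16",190,150,390,310,4)
w=grab_frame("wrist"); cv2.imwrite("pics/w16.png",w["color"][:,:,::-1])
E
```

```text
t 20.45 pos [ 0.5678 -0.0206  0.2578] shift mm [18.5  3.1 20. ] rotvec deg [ 0.07 -0.08 -0.12] J [-0.48, 0.58, 0.32, 1.94, 0.75, 0.82, -0.6] F [0.1 0.7 0.1] gap -0.0001
[-24.4  89.3 132.2]
```

View pics/w16.png

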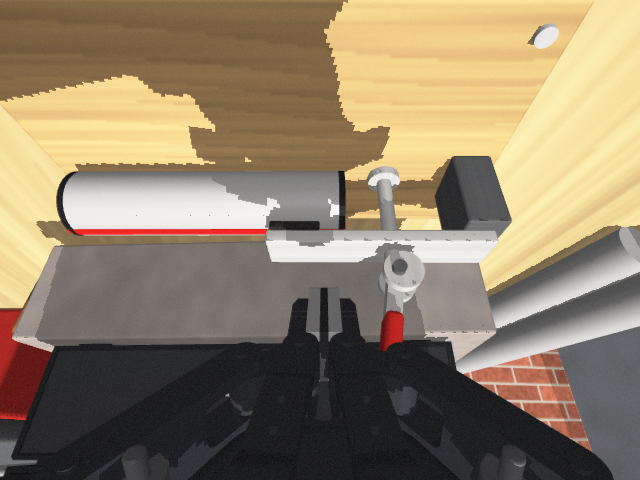

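View pics/s16.png

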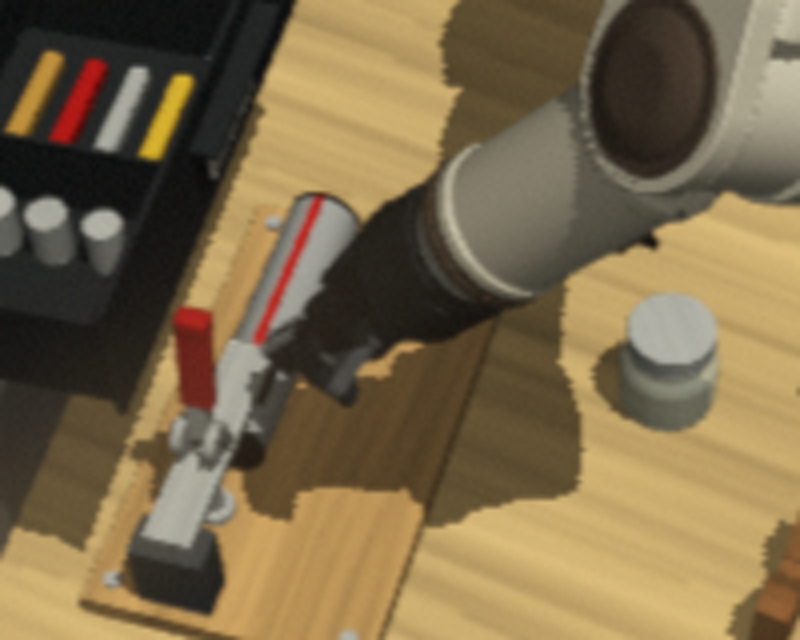

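Call:
drive_tool:
  targets:
    - {"dx": 3,"dy": 1,"dz": 6,"rx": 0,"ry": 0,"rz": 0,"fingers": 0}
    - {"dx": 5,"dy": 1,"dz": 8,"rx": 0,"ry": 0,"rz": 0,"fingers": 0}
    - {"dx": 4,"dy": 1,"dz": 8,"rx": 0,"ry": 0,"rz": 0,"fingers": 0}
    - {"dx": 0,"dy": 2,"dz": 0,"rx": 0,"ry": 0,"rz": 0,"fingers": 0}
    - {"dx": 0,"dy": 2,"dz": 0,"rx": 0,"ry": 0,"rz": 0,"fingers": 0}
    - {"dx": 0,"dy": 0,"dz": 0,"rx": 0,"ry": 0,"rz": 0,"fingers": 0}

```text
time_s: 21.05
position: [0.5802, -0.0423, 0.2632]
tool_rot: [[0.118, 0.984, 0.137], [-0.632, 0.18, -0.754], [-0.766, 0.003, 0.642]]
force: [0.6, -0.2, -0.9]
finger_gap: -0.0
```

```bash
python3 - <<'E'
from h import *
delta(*lev(100,137,0)); print(corner().round(1))
f=grab_frame("scene"); crop(f,"s17",190,150,390,310,4)
w=grab_frame("wrist"); cv2.imwrite("pics/w17.png",w["color"][:,:,::-1])
E
```

```text
t 21.05 pos [ 0.5802 -0.0423  0.2632] shift mm [1.  2.7 0.1] rotvec deg [ 0.13 -0.02 -0.3 ] J [-0.44, 0.59, 0.33, 1.92, 0.76, 0.81, -0.56] F [ 0.6 -0.2 -0.9] gap -0.0
[ -0.9  98.2 137.7]
```

View pics/w17.png

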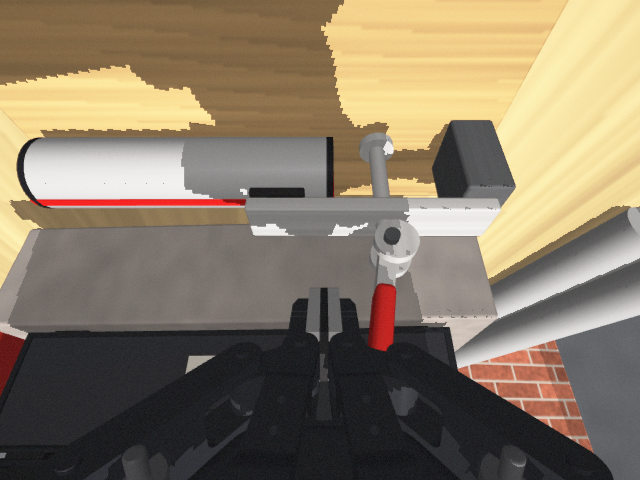

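View pics/s17.png

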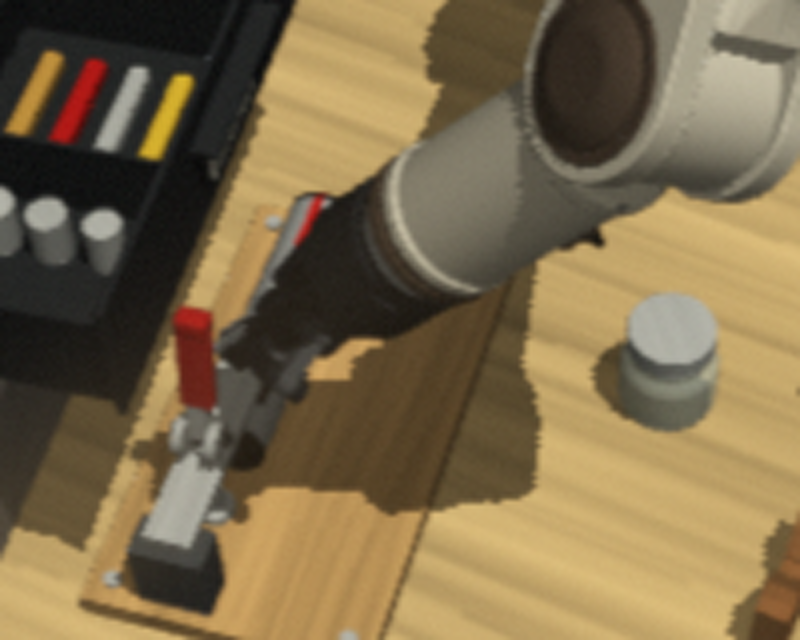

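Call:
drive_tool:
  targets:
    - {"dx": -0.8,"dy": 4,"dz": 0.6,"rx": 0,"ry": 0,"rz": 0,"fingers": 0}
    - {"dx": -0.8,"dy": 4,"dz": 0.6,"rx": 0,"ry": 0,"rz": 0,"fingers": 0}
    - {"dx": -0.8,"dy": 4,"dz": 0.6,"rx": 0,"ry": 0,"rz": 0,"fingers": 0}
    - {"dx": -0.6,"dy": 4,"dz": 0.6,"rx": 0,"ry": 0,"rz": 0,"fingers": 0}
    - {"dx": 0,"dy": 4,"dz": 0,"rx": 0,"ry": 0,"rz": 0,"fingers": 0}
    - {"dx": 0,"dy": 4,"dz": 0,"rx": 0,"ry": 0,"rz": 0,"fingers": 0}
    - {"dx": 0,"dy": 0,"dz": 0,"rx": 0,"ry": 0,"rz": 0,"fingers": 0}

```text
time_s: 21.73
position: [0.6042, -0.0376, 0.267]
tool_rot: [[0.118, 0.983, 0.137], [-0.632, 0.181, -0.754], [-0.766, 0.003, 0.643]]
force: [-0.9, 0.0, -0.2]
finger_gap: 0.0002
```

```bash
python3 - <<'E'
from h import *
delta(*lev(121,142,0)); print(corner().round(1))
f=grab_frame("scene"); crop(f,"s18",190,150,390,310,4)
w=grab_frame("wrist"); cv2.imwrite("pics/w18.png",w["color"][:,:,::-1])
E
```

```text
t 21.73 pos [ 0.6042 -0.0376  0.267 ] shift mm [ 0.4 -0.8  1.1] rotvec deg [ 0.16 -0.01 -0.33] J [-0.42, 0.61, 0.32, 1.85, 0.74, 0.83, -0.52] F [-0.9  0.  -0.2] gap 0.0002
[ -1.2 122.8 141.6]
```

View pics/w18.png

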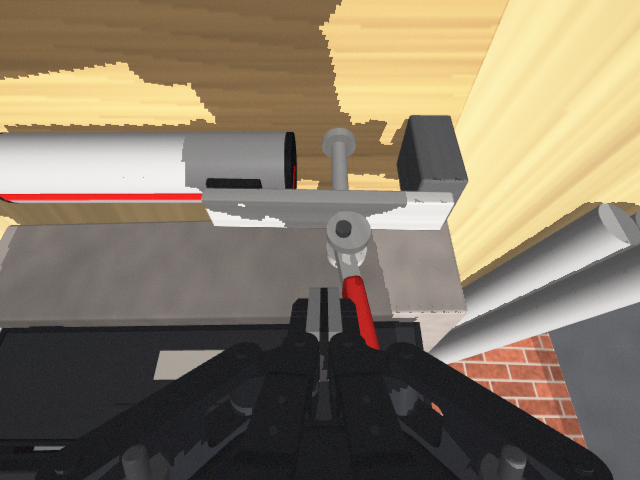

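View pics/s18.png

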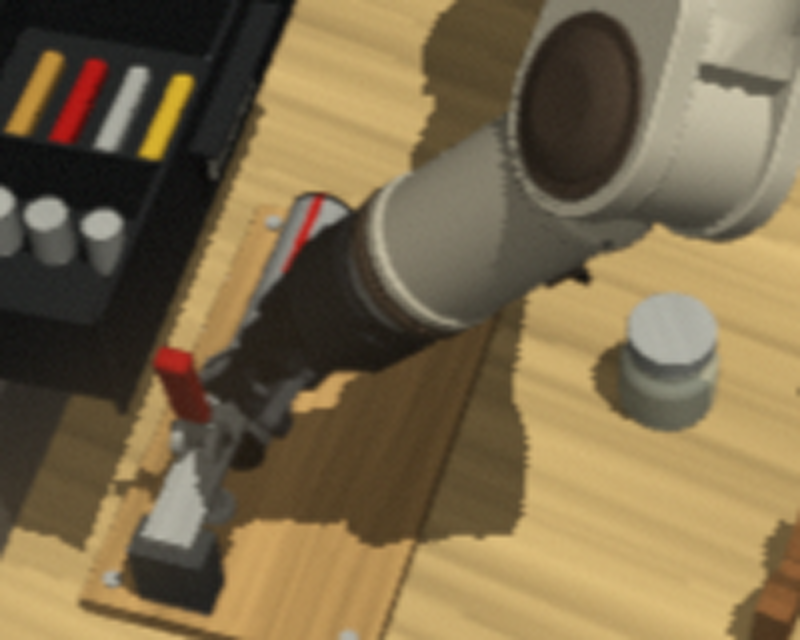

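Call:
drive_tool:
  targets:
    - {"dx": 0.4,"dy": 3.5,"dz": -0.3,"rx": 0,"ry": 0,"rz": 0,"fingers": 0}
    - {"dx": 0.4,"dy": 3.5,"dz": -0.3,"rx": 0,"ry": 0,"rz": 0,"fingers": 0}
    - {"dx": 0.5,"dy": 3.5,"dz": -0.4,"rx": 0,"ry": 0,"rz": 0,"fingers": 0}
    - {"dx": 0.5,"dy": 3.5,"dz": -0.4,"rx": 0,"ry": 0,"rz": 0,"fingers": 0}
    - {"dx": 0.6,"dy": 3.5,"dz": -0.5,"rx": 0,"ry": 0,"rz": 0,"fingers": 0}
    - {"dx": 0.8,"dy": 3.5,"dz": -0.6,"rx": 0,"ry": 0,"rz": 0,"fingers": 0}
    - {"dx": 1.2,"dy": 3.6,"dz": -1,"rx": 0,"ry": 0,"rz": 0,"fingers": 0}
    - {"dx": 1.4,"dy": 3.6,"dz": -1.2,"rx": 0,"ry": 0,"rz": 0,"fingers": 0}
    - {"dx": 1.6,"dy": 3.6,"dz": -1.3,"rx": 0,"ry": 0,"rz": 0,"fingers": 0}
    - {"dx": 0,"dy": 0,"dz": 0,"rx": 0,"ry": 0,"rz": 0,"fingers": 0}

```text
time_s: 22.67
position: [0.6351, -0.0321, 0.2569]
tool_rot: [[0.118, 0.983, 0.138], [-0.632, 0.181, -0.754], [-0.766, 0.002, 0.643]]
force: [-1.8, 1.2, 0.4]
finger_gap: -0.0
```

```bash
python3 - <<'E'
from h import *
delta(*lev(166,126,0)); print(corner().round(1))
f=grab_frame("scene"); crop(f,"s19",190,150,390,310,4)
w=grab_frame("wrist"); cv2.imwrite("pics/w19.png",w["color"][:,:,::-1])
E
```

```text
t 22.67 pos [ 0.6351 -0.0321  0.2569] shift mm [ 5.  12.8 -2.6] rotvec deg [ 0.2  -0.01 -0.28] J [-0.41, 0.67, 0.3, 1.77, 0.71, 0.85, -0.5] F [-1.8  1.2  0.4] gap -0.0
[ -1.3 154.  131.5]
```

View pics/w19.png

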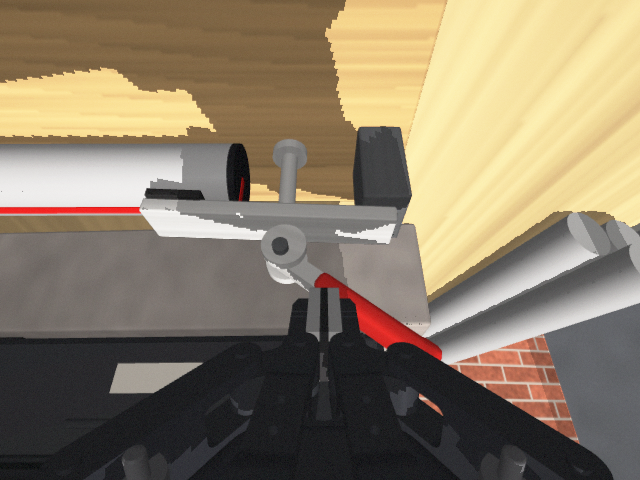

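View pics/s19.png

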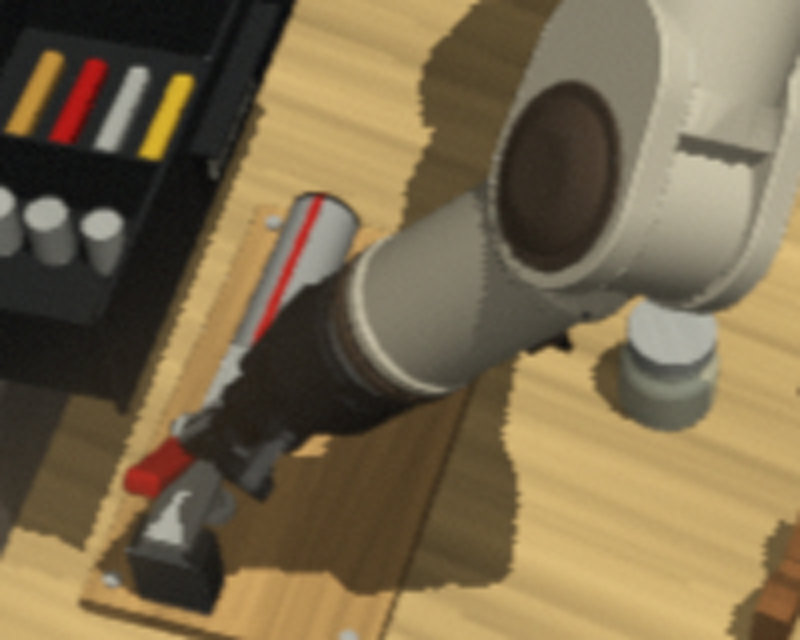

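Call:
drive_tool:
  targets:
    - {"dx": 1,"dy": 3.5,"dz": -0.9,"rx": 0,"ry": 0,"rz": 0,"fingers": 0}
    - {"dx": 1,"dy": 3.5,"dz": -0.9,"rx": 0,"ry": 0,"rz": 0,"fingers": 0}
    - {"dx": 1,"dy": 3.5,"dz": -0.9,"rx": 0,"ry": 0,"rz": 0,"fingers": 0}
    - {"dx": 1,"dy": 3.5,"dz": -0.9,"rx": 0,"ry": 0,"rz": 0,"fingers": 0}
    - {"dx": 2.2,"dy": 3,"dz": -1.9,"rx": 0,"ry": 0,"rz": 0,"fingers": 0}
    - {"dx": 2.2,"dy": 3,"dz": -1.9,"rx": 0,"ry": 0,"rz": 0,"fingers": 0}
    - {"dx": 2.2,"dy": 3,"dz": -1.9,"rx": 0,"ry": 0,"rz": 0,"fingers": 0}
    - {"dx": 2.2,"dy": 3,"dz": -1.9,"rx": 0,"ry": 0,"rz": 0,"fingers": 0}
    - {"dx": 0,"dy": 0,"dz": 0,"rx": 0,"ry": 0,"rz": 0,"fingers": 0}

```text
time_s: 23.52
position: [0.6608, -0.0271, 0.2398]
tool_rot: [[0.118, 0.983, 0.138], [-0.632, 0.181, -0.754], [-0.766, 0.002, 0.643]]
force: [0.5, 1.0, 0.4]
finger_gap: -0.0001
```

```bash
python3 - <<'E'
from h import *
delta(*lev(182,106,0)); print(corner().round(1))
f=grab_frame("scene"); crop(f,"s20",190,150,390,310,4)
w=grab_frame("wrist"); cv2.imwrite("pics/w20.png",w["color"][:,:,::-1])
E
```

```text
t 23.52 pos [ 0.6608 -0.0271  0.2398] shift mm [ 7.4  2.7 -4.2] rotvec deg [ 0.19 -0.01 -0.31] J [-0.39, 0.73, 0.29, 1.71, 0.7, 0.85, -0.49] F [0.5 1.  0.4] gap -0.0001
[ -1.6 180.3 114.4]
```

View pics/w20.png

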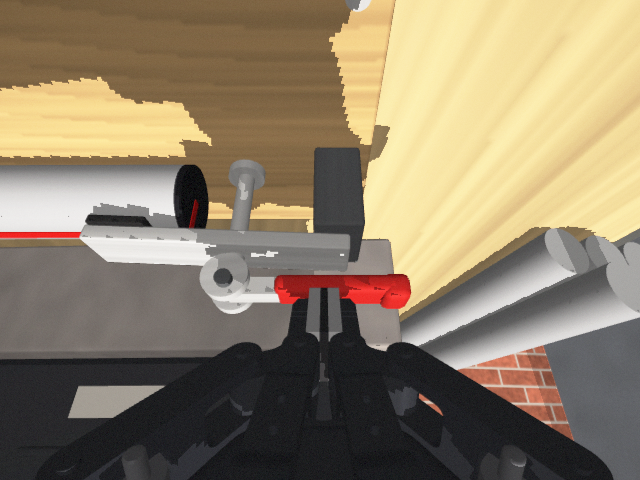

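View pics/s20.png

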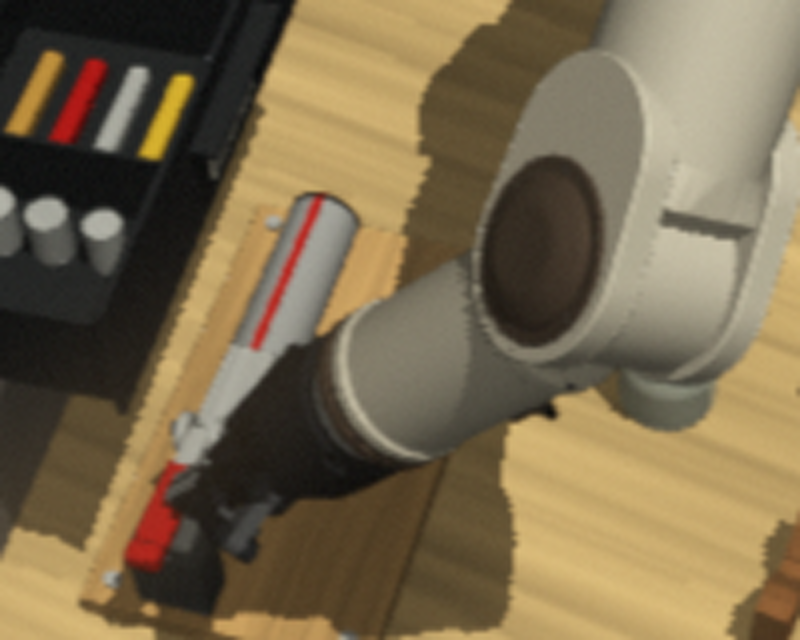

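Call:
drive_tool:
  targets:
    - {"dx": 1.5,"dy": 0.5,"dz": -1.3,"rx": 0,"ry": 0,"rz": 0,"fingers": 0}
    - {"dx": 1.5,"dy": 0.5,"dz": -1.3,"rx": 0,"ry": 0,"rz": 0,"fingers": 0}
    - {"dx": 1.2,"dy": 0,"dz": -1,"rx": 0,"ry": 0,"rz": 0,"fingers": 0}
    - {"dx": 0,"dy": 0,"dz": 0,"rx": 0,"ry": 0,"rz": 0,"fingers": 0}

```text
time_s: 23.95
position: [0.6612, -0.027, 0.2348]
tool_rot: [[0.117, 0.984, 0.137], [-0.632, 0.181, -0.754], [-0.766, 0.002, 0.643]]
force: [1.3, -0.1, 0.1]
finger_gap: -0.0001
```

```bash
python3 - <<'E'
from h import *
delta(*lev(182,106,0)); print(corner().round(1))
f=grab_frame("scene"); crop(f,"s21",190,150,390,310,4)
w=grab_frame("wrist"); crop(w,"w21",60,140,460,340,2)
E
```

```text
t 23.95 pos [ 0.6612 -0.027   0.2348] shift mm [ 3.6  2.3 -1. ] rotvec deg [ 0.18  0.   -0.27] J [-0.39, 0.74, 0.29, 1.71, 0.7, 0.85, -0.5] F [ 1.3 -0.1  0.1] gap -0.0001
[ -1.6 180.5 109.4]
```

View pics/w21.png

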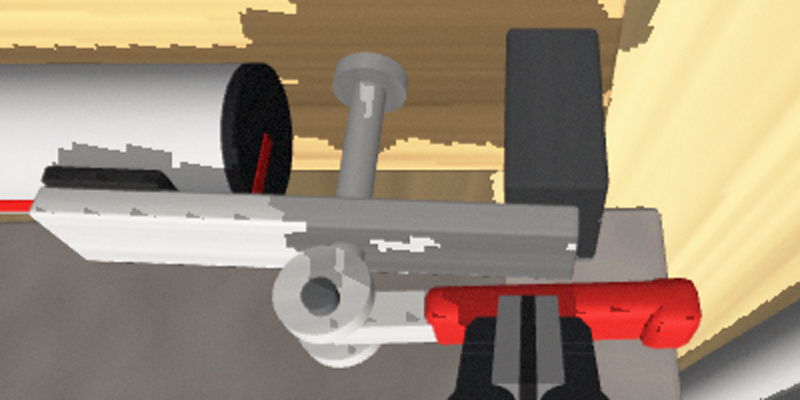

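Call:
drive_tool:
  targets:
    - {"dx": 1.2,"dy": 0,"dz": -1,"rx": 0,"ry": 0,"rz": 0,"fingers": 0}
    - {"dx": 1.2,"dy": 0,"dz": -1,"rx": 0,"ry": 0,"rz": 0,"fingers": 0}
    - {"dx": 1.2,"dy": 0,"dz": -1,"rx": 0,"ry": 0,"rz": 0,"fingers": 0}
    - {"dx": 0,"dy": 0,"dz": 0,"rx": 0,"ry": 0,"rz": 0,"fingers": 0}

```text
time_s: 24.38
position: [0.6615, -0.0271, 0.2335]
tool_rot: [[0.118, 0.984, 0.135], [-0.635, 0.179, -0.752], [-0.764, 0.003, 0.645]]
force: [-8.8, 7.1, 18.4]
finger_gap: -0.0
```

Call:
drive_tool:
  targets:
    - {"dx": -4,"dy": 0,"dz": 2,"rx": 0,"ry": 0,"rz": 0,"fingers": 0}
    - {"dx": -15,"dy": 0,"dz": 0,"rx": 0,"ry": 0,"rz": 0,"fingers": 0}
    - {"dx": -30,"dy": 0,"dz": -5,"rx": 0,"ry": 0,"rz": 0,"fingers": 0}
    - {"dx": -35,"dy": 0,"dz": -20,"rx": 0,"ry": 0,"rz": 0,"fingers": 0}
    - {"dx": -30,"dy": -20,"dz": -30,"rx": 0,"ry": 0,"rz": 0,"fingers": 0}
    - {"dx": 0,"dy": -30,"dz": -20,"rx": 0,"ry": 0,"rz": 0,"fingers": 0}
    - {"dx": 0,"dy": 0,"dz": 0,"rx": 0,"ry": 0,"rz": 0,"fingers": 0}
    - {"dx": 0,"dy": 0,"dz": 0,"rx": 0,"ry": 0,"rz": 0,"fingers": 0}

```text
time_s: 25.05
position: [0.5898, 0.0892, 0.2698]
tool_rot: [[0.118, 0.983, 0.142], [-0.631, 0.185, -0.754], [-0.767, -0.001, 0.642]]
force: [2.0, 0.5, 0.5]
finger_gap: -0.0
```

```bash
python3 - <<'E'
from h import *
print(get_state()["time_s"],get_state()["force"])
f=grab_frame("scene"); crop(f,"s22",190,150,390,310,4); edgemeas(f,range(-60,16,8),-1,1)
w=grab_frame("wrist"); cv2.imwrite("pics/w22.png",w["color"][:,:,::-1]); edgemeas(w,range(-60,21,8),-1,1)
t=grab_frame("top"); crop(t,"t22",330,170,470,330,4)
E
```

```text
25.05 [1.98379347 0.45631988 0.4761288 ]
axis [4.1 3.1 3.8 3.8 3.8 3.6 3.3 3.3 3.3 3.1] red [-2.4  1.  -0.8 -1.6 -1.6 -0.8 -1.  -0.3 -0.6 -0.8] median [ 3.45 -0.8 ]
axis [13.3  3.8  3.8 15.3 15.  11.6  9.7 19.5  6.   7.7 13.3] red [nan nan nan nan nan nan nan nan nan nan nan] median [11.62   nan]h.py:69: RuntimeWarning: invalid value encountered in scalar divide
  w[np.abs(xs-xs[np.argmax(w)])>8]=0; xm=(w@xs)/w.sum()
```

View pics/w22.png

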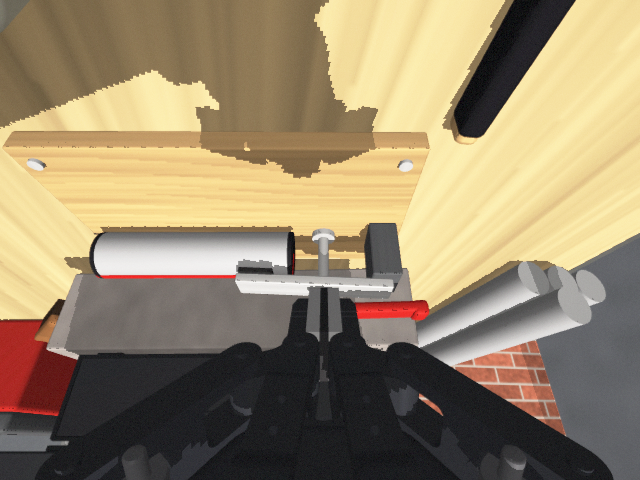

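View pics/s22.png

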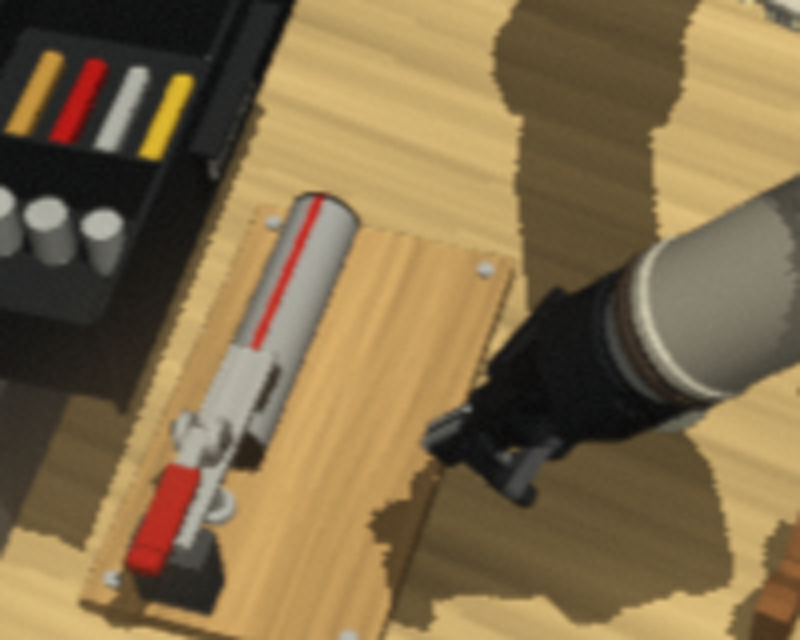

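View pics/t22.png

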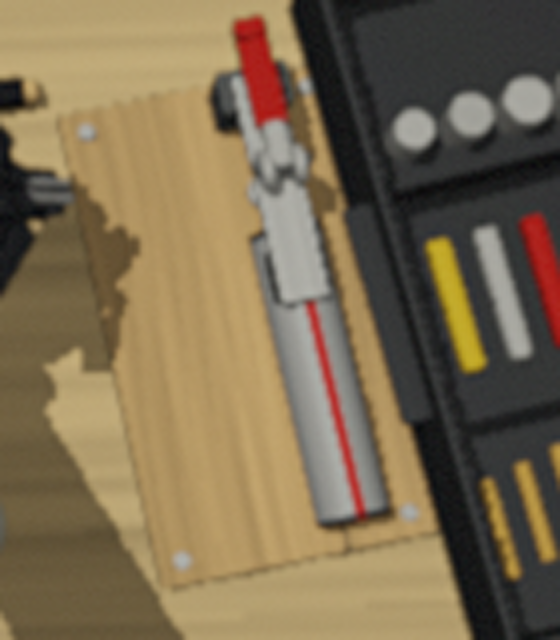

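```bash
python3 - <<'E'
from h import *
f=grab_frame("scene"); t=grab_frame("top")
p,e=tri(t,(330+250/4,170+19/4),f,(190+144/4,150+556/4)); print("lever end",tojig(p).round(1),e)
for n,q in dict(l=(320,522),r=(388,515)).items(): print("tube near end",tojig(onz(t,330+q[0]/4,170+q[1]/4,.045)).round(1))
print("line",tojig(onz(t,330+347/4,170+548/4,.018)).round(1)); edgemeas(t,range(-75,16,8),-1,1)
F=__import__("pickle").load(open("f0.pkl","rb"))
for n,g in(("top",t),("scene",f)):
    d=np.abs(g["color"].astype(int)-F[n]["color"]).max(2)>60; cv2.imwrite(f"pics/d_{n}.png",d.astype(np.uint8)*255)
E
```

```text
lever end [ -2.  203.5 103.3] 0.002840520829443816
tube near end [-18.4 -87.7  45. ]
tube near end [ 21.7 -91.9  45. ]
line [  -1.9 -106.    18. ]
axis [2.5 2.5 2.3 3.  2.8 2.5 2.  1.8 2.8 2.3 2.  1.5] red [ 0.2  0.1  1.4 -1.  -1.2 -0.6  1.   1.9 -1.1 -0.3  0.5  1.8] median [2.38 0.14]
```

View pics/d_top.png

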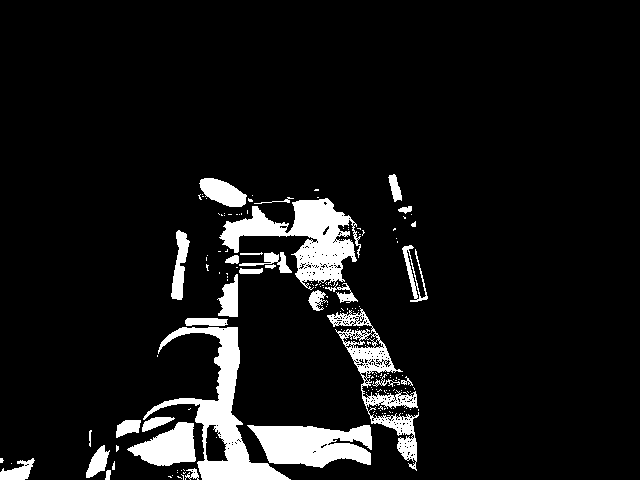

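```bash
python3 - <<'E'
from cell import *
print(close_job())
E
```

```text
the job is handed in; nothing more can be done
None
```

The tube is clamped in the jig with its red line up, and I handed the job in at about 25 s of the 69 s allowed. I lifted it off the vee rests, set it down about 79 mm short of the clamp line, rolled it in with spread fingers and the hand leaning back, then swung the cam lever over to its stop and backed off.

**Last checks:**
- **Roll:** the red line reads 0.1° from straight up in the top camera and −0.8° in the scene camera. The wrist camera had said about −4° before clamping. After clamping it gave no usable reading because the hand was in the way.
- **Position:** the tube axis sits 2.4 to 3.5 mm past the clamp line. The wrist camera said 0.5 mm before clamping, about the 2 mm calibration error. It is square within about 1° and centred along the line to within a few millimetres.
- **Lever:** its end triangulates to 103 mm high and 83 mm beyond the pivot, so it lies flat. It met a firm stop at about 18 N and stayed there when I let go.
- **Drawer and tools:** comparing the before and after top-camera images shows no change at the drawer. I did not touch the other tools. In the pictures taken at the end, part of the tools' area was hidden by the arm and its shadow.

I could not measure the pad force directly; I infer the grip from the lever being fully over.

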